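Put the mixed sample containers away beside the cytometer

ROBOT

A 6-joint arm with a two-finger parallel gripper is mounted at the origin on the work surface. World frame = base frame: x ahead of the robot, y to its left, z up, the work surface at z = 0. Lengths are in m, angles in degrees, forces in N, time in s.
With the tool pointing down it reaches from about 0.35 to 0.875 m from the base axis. Payload 4.2 kg.
Tool frame: the origin (TCP) lies at the very end of the fingers, on their centre line; the grasp point (between the pads) lies 19 mm behind it (tcp_to_grasp is the z of the grasp point in the tool frame, in m); z points along the fingers, y is the direction in which the jaws open and shut (so a half turn about z gives the same grasp; the last joint's range is limited). The gripper opens to 87 mm and grips with 3 to 60 N. Pads are 19 mm wide; open, the fingers measure 117 mm over their backs; the gripper's body (75 mm by 190 mm) begins 51 mm behind the grasp point.
Start: joints at [81.222, 22.042, 0.453, 0, -68.411, -14.817], TCP at [0.25, 0.573, 0.223] pointing down, gripper open.
Joint ranges: [-179.83, 179.83], [-69.29, 118.12], [-61.27, 80.66], [-181.25, 117.63], [-171.15, -9.14], [-177.46, 177.46]. Speed limits (degrees/s): [159.86, 159.86, 180, 180, 180, 180].

INTERFACE

Orientations are given as a 3x3 rotation matrix whose columns are the frame's x, y, z axes.
In Python, from station import sense, capture, camera_params, finish_job, tcp_to_grasp gives the robot as it stands.
- The arm moves only by the shell command python3 -m inch 'ROWS'. ROWS is JSON, a list of rows, each an object of numbers: "jaw": the closure in counts, from 0 (fully open) to 255 (shut); "x", "y", "z": the shift along the world's x, y, z normalised to -1 to 1, where 1 is 0.06 m; "ax", "ay", "az": the turn, a rotation vector about the world's x, y, z normalised to -1 to 1, where 1 is 10 degrees. A call has 1 to 12 rows; each row shifts and turns the pose as measured when the row begins; what a row does not reach is not made up. A row lasts 1/8 s, in which the tool goes at most 62.5 mm and 10.7 degrees, less where a joint would pass 70% of its speed; a pose out of reach is approached as far as the arm can. A call with a number of a shift or a turn outside -1 to 1 is refused whole. A call with a gripper value outside its range is refused whole. The fingers move at their own pace and stop on an object; the grip force is fixed at half the most. Time passes only in rows, so rows that do not move let the fingers close. It gives the time, the measured TCP pose, the force and the opening at its end, in the units of the state.
- sense(): the state, without advancing time (a new reading comes with each control period).
- capture(name): name is "scene" or "side" or "wrist"; returns the picture (384x512x3 uint8, red, green, blue); there is no depth.
- camera_params(name): a dict with "vfov" (degrees; the focal length in pixels is half the picture's height over the tangent of half this angle, whatever the lens; pixels are square), "cx", "cy" (the principal point, pixels), "R" (3x3) and "t" (3): a world point X has camera coordinates R X + t. Camera axes: x right, y down, z forward; pixel columns grow to the right and rows downward; lengths in m; the calibration is good to about 2 mm. The wrist camera is an equidistant fisheye: a pixel r from the principal point sees the ray r / f radians off the axis. A picture is of the moment at which its call begins: read the wrist's pose just before it. camera_params takes no time and is no camera call; for the wrist camera it gives the pose at the moment of the call.
- finish_job(): hands the job in, once; it reports no verdict.
The state is a dict: "time_s": time; "joints": joint angles; "joint_velocities": joint speeds; "effort": joint torques, N m; "tcp_pos": TCP position; "ee_rot": TCP orientation; "wrist_force": force on the tool from outside, world axes, zero at the start; "moment": the same for the moment, N m; "gripper_width": opening from 0.0 (shut) to 1.0 (fully open).
Only numpy, scipy, OpenCV 4.12 (cv2) and the standard library are available. Lean on these libraries where they do the work, as an engineer would, in place of code of your own. Each camera call takes 0.05 s, during which the arm holds its last target.

TASK

The run is over: sort the four containers standing loose on the bench (two tall tubes, a squat round jar and a square bottle) into the trays, each into an empty bay of the tray that already holds one of its kind. Set each one down gently, upright and flat on the floor of its bay, one to a bay, without dropping it or knocking any container over, and leave the three containers already in the trays where they stand.

Things in the scene. Friction and masses are not known exactly. Their poses are not given: they have to be found in the camera images.
- tray_tubes: white open plastic tray, 78 (x) by 192 (y) by 16 mm high, walls, dividers and floor 3 mm thick, fixed to the bench; origin under its centre at bench height, z up, y along its length. Two dividers as high as the walls make three bays in a row, each about 60 by 72 mm, centred at y = -61, 0 and +61 mm on the x = 0 line. All three trays look alike; this is the one for tall tubes: at the start one stands upright in its middle (y = 0) bay and the other two bays are empty.
- tray_jars: white open plastic tray, 78 (x) by 192 (y) by 16 mm high, walls, dividers and floor 3 mm thick, fixed to the bench; origin under its centre at bench height, z up, y along its length. Two dividers as high as the walls make three bays in a row, each about 60 by 72 mm, centred at y = -61, 0 and +61 mm on the x = 0 line. All three trays look alike; this is the one for squat jars: at the start one stands upright in its y = +61 mm bay and the other two bays are empty.
- tray_bottles: white open plastic tray, 78 (x) by 192 (y) by 16 mm high, walls, dividers and floor 3 mm thick, fixed to the bench; origin under its centre at bench height, z up, y along its length. Two dividers as high as the walls make three bays in a row, each about 60 by 72 mm, centred at y = -61, 0 and +61 mm on the x = 0 line. All three trays look alike; this is the one for square bottles: at the start one stands upright in its y = -61 mm bay and the other two bays are empty.
- tube_a: upright tall screw-cap sample tube, 105 mm high: milky round body 30 mm in diameter, blue cap 34 mm in diameter over the top 17 mm; about 45 g. Origin at the centre of its underside, z up its axis. Stands loose on the bench between the robot and the trays; belongs in the tray for tall tubes.
- tube_b: upright tall screw-cap sample tube, 105 mm high: milky round body 30 mm in diameter, blue cap 34 mm in diameter over the top 17 mm; about 45 g. Origin at the centre of its underside, z up its axis. Stands loose on the bench between the robot and the trays; belongs in the tray for tall tubes, in a different bay from tube_a.
- jar: upright squat round jar, 60 mm high: milky body 42 mm in diameter, blue lid 44 mm in diameter over the top 16 mm; about 70 g. Origin at the centre of its underside, z up its axis. Stands loose on the bench between the robot and the trays; belongs in the tray for squat jars.
- bottle: upright square bottle, 72 mm high: milky body 40 by 40 mm and 56 mm high with sides along its x and y axes, then a round blue cap 28 mm in diameter and 16 mm high; about 80 g. Origin at the centre of its underside, z up. Stands loose on the bench between the robot and the trays; belongs in the tray for square bottles.
- tube_home: upright tall screw-cap sample tube, 105 mm high: milky round body 30 mm in diameter, blue cap 34 mm in diameter over the top 17 mm; about 45 g. Origin at the centre of its underside, z up its axis. Already in its tray; leave it there.
- jar_home: upright squat round jar, 60 mm high: milky body 42 mm in diameter, blue lid 44 mm in diameter over the top 16 mm; about 70 g. Origin at the centre of its underside, z up its axis. Already in its tray; leave it there.
- bottle_home: upright square bottle, 72 mm high: milky body 40 by 40 mm and 56 mm high with sides along its x and y axes, then a round blue cap 28 mm in diameter and 16 mm high; about 80 g. Origin at the centre of its underside, z up. Already in its tray; leave it there.

How it is judged (in metres and radians):
At the end, for the whole second after the job is handed in: All seven containers stand at rest in the tray of their kind: origin within 34 mm across and 92 mm along of the tray's centre, under 9 mm above the bench, tilted less than 0.12 rad; the two tubes sorted in are more than 35 mm apart (x of tube_a in the frame of tray_tubes between -0.034 and 0.034 m and y of tube_a in the frame of tray_tubes between -0.092 and 0.092 m and z of tube_a in the frame of tray_tubes between -0.003 and 0.009 m and angle between each of tube_a, tube_b, jar, bottle, tube_home, jar_home, bottle_home's own z axis and vertical below 0.12 rad and linear speed of each of tube_a, tube_b, jar, bottle, tube_home, jar_home, bottle_home below 0.02 m/s and angular speed of each of tube_a, tube_b, jar, bottle, tube_home, jar_home, bottle_home below 0.3 rad/s and x of tube_b in the frame of tray_tubes between -0.034 and 0.034 m and y of tube_b in the frame of tray_tubes between -0.092 and 0.092 m and z of tube_b in the frame of tray_tubes between -0.003 and 0.009 m and x of jar in the frame of tray_jars between -0.034 and 0.034 m and y of jar in the frame of tray_jars between -0.092 and 0.092 m and z of jar in the frame of tray_jars between -0.003 and 0.009 m and x of bottle in the frame of tray_bottles between -0.034 and 0.034 m and y of bottle in the frame of tray_bottles between -0.092 and 0.092 m and z of bottle in the frame of tray_bottles between -0.003 and 0.009 m and x of tube_home in the frame of tray_tubes between -0.034 and 0.034 m and y of tube_home in the frame of tray_tubes between -0.092 and 0.092 m and z of tube_home in the frame of tray_tubes between -0.003 and 0.009 m and x of jar_home in the frame of tray_jars between -0.034 and 0.034 m and y of jar_home in the frame of tray_jars between -0.092 and 0.092 m and z of jar_home in the frame of tray_jars between -0.003 and 0.009 m and x of bottle_home in the frame of tray_bottles between -0.034 and 0.034 m and y of bottle_home in the frame of tray_bottles between -0.092 and 0.092 m and z of bottle_home in the frame of tray_bottles between -0.003 and 0.009 m and horizontal distance between tube_a and tube_b above 0.035 m); the robot touches nothing.
It fails at once if a container is knocked over (tilted more than 0.8 rad) (angle between any of tube_a, tube_b, jar, bottle, tube_home, jar_home, bottle_home's own z axis and vertical above 0.8 rad).
It fails at once if a container that was already in its tray is moved by more than 30 mm (distance of any of tube_home, jar_home, bottle_home from where it was at the start of the episode above 0.03 m).
It fails at once if a container is dropped or thrown (faster than 0.8 m/s while the fingers do not hold it) ((linear speed of tube_a above 0.8 m/s and contact force between the fingers and tube_a below 0.01 N) or (linear speed of tube_b above 0.8 m/s and contact force between the fingers and tube_b below 0.01 N) or (linear speed of jar above 0.8 m/s and contact force between the fingers and jar below 0.01 N) or (linear speed of bottle above 0.8 m/s and contact force between the fingers and bottle below 0.01 N)).
It also fails if it takes over 120 s, if anything falls off the work surface, if the arm or the gripper's body presses on something with over 40 N, if the wrist force passes 120 N, or if a joint passes its speed limit or range.

## Working session

There is one attempt and no reset: what is moved stays moved. The work goes in short steps, Python scripts to look and compute and a shell command to move; the robot and the scene stay as the last step left them, time stands still between calls to the robot, and variables do not carry over. Pictures are saved under pics/ and viewed, and the job is handed in when it is done.

```bash
ls; mkdir -p pics
python3 - <<'E'
from station import sense,capture,camera_params,tcp_to_grasp
import cv2
print(tcp_to_grasp, sense())
for n in ["scene","side","wrist"]:
    p=camera_params(n); print(n,p)
    im=capture(n); cv2.imwrite(f"pics/{n}0.png",im[:,:,::-1])
E
```

```text
pics
-0.0187 {'time_s': 0.0, 'joints': array([ 8.12234577e+01,  2.20915137e+01,  3.81241457e-01, -2.98932914e-02,
       -6.84122843e+01, -1.48153229e+01]), 'joint_velocities': array([-0.07866326,  0.0387055 ,  0.00471111,  0.02179167, -0.0340878 ,
        0.04071654]), 'effort': array([ 1.41386750e-03, -3.90666926e+01,  1.87402171e+01,  4.21988100e+00,
        1.10077046e-02, -1.85980939e-04]), 'tcp_pos': array([0.24988688, 0.57221744, 0.22145933]), 'ee_rot': array([[ 9.16342543e-01, -4.00394424e-01, -8.05825004e-04],
       [-4.00395227e-01, -9.16340276e-01, -2.03989838e-03],
       [ 7.83540316e-05,  2.19189416e-03, -9.99997595e-01]]), 'wrist_force': array([0.32838822, 0.01297483, 0.47224194]), 'moment': array([ 0.0241945 , -0.01140598,  0.00997187]), 'gripper_width': 0.9991284117994027}
scene {'vfov': 44.109322058068734, 'cx': 260.1682045619953, 'cy': 193.33271291475836, 'R': array([[-0.84495379,  0.53454821,  0.0176439 ],
       [ 0.38008124,  0.62334545, -0.6833584 ],
       [-0.37628625, -0.57070015, -0.72986985]]), 't': array([ 0.46289749, -0.16534486,  1.41077707])}
side {'vfov': 52.50260632549693, 'cx': 260.3973564208386, 'cy': 199.16501296933833, 'R': array([[ 0.81759446, -0.5755136 ,  0.01798302],
       [-0.41320107, -0.60818596, -0.67777187],
       [ 0.40100395,  0.54671192, -0.73505231]]), 't': array([-0.44290083,  0.27066268,  0.59765829])}
wrist {'vfov': 65.70646984690485, 'cx': 256.8806480516289, 'cy': 186.99115418967563, 'R': array([[-0.40046067, -0.91630886,  0.00305389],
       [-0.88109225,  0.38598059,  0.27330465],
       [-0.25161021,  0.10675701, -0.96192268]]), 't': array([ 0.62420134, -0.03453795,  0.38998636])}
```

View pics/scene0.png

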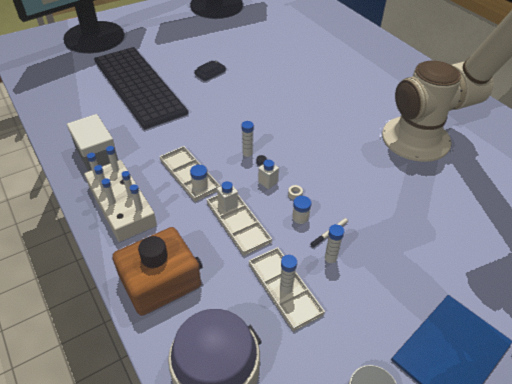

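View pics/side0.png

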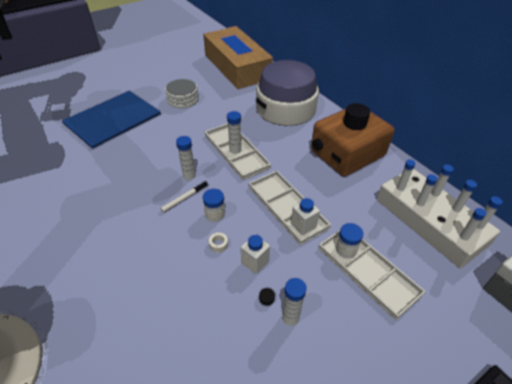

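View pics/wrist0.png

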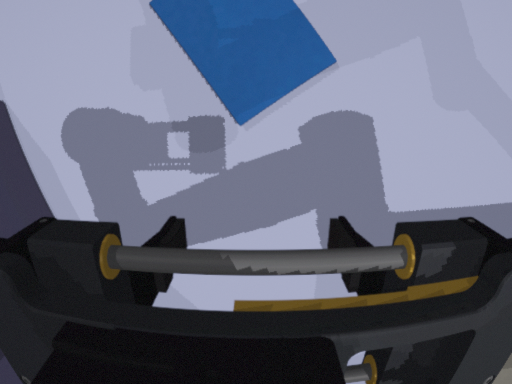

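Scene view: jar tray upper-left (~190,172), bottle tray in the middle (~238,218), tube tray at the bottom (~285,290). The loose containers are a tube (247,138), bottle (268,174), jar (301,209) and tube (334,243). There is also clutter: a ring, a pen and a black cap. Next I measure the caps in both fixed views.

```bash
cat > h.py <<'E'
import numpy as np, cv2
from station import sense,capture,camera_params,tcp_to_grasp
def cam(n): 
    p=camera_params(n); p['f']=192/np.tan(np.radians(p['vfov']/2)); return p
def ray(p,u,v):
    d=np.array([(u-p['cx'])/p['f'],(v-p['cy'])/p['f'],1.0]); R=np.array(p['R'])
    return -R.T@p['t'], R.T@d
def plane(p,u,v,z):
    o,d=ray(p,u,v); return o+d*(z-o[2])/d[2]
def proj(p,X):
    c=np.array(p['R'])@np.array(X)+p['t']; return p['cx']+p['f']*c[0]/c[2], p['cy']+p['f']*c[1]/c[2]
def tri(p,a,q,b):
    o1,d1=ray(p,*a);o2,d2=ray(q,*b);d1/=np.linalg.norm(d1);d2/=np.linalg.norm(d2)
    M=np.array([d1,-d2]).T; s=np.linalg.lstsq(M,o2-o1,rcond=None)[0]
    P1=o1+d1*s[0];P2=o2+d2*s[1]; return (P1+P2)/2,np.linalg.norm(P1-P2)
def blue(im,amin=60,amax=900):
    hsv=cv2.cvtColor(im,cv2.COLOR_RGB2HSV)
    m=cv2.inRange(hsv,(105,150,60),(125,255,255))
    n,l,s,c=cv2.connectedComponentsWithStats(m)
    return [(c[i],s[i]) for i in range(1,n) if amin<s[i,4]<amax]
E
python3 - <<'E'
from h import *
S,D=cam("scene"),cam("side")
a=cv2.imread("pics/scene0.png")[:,:,::-1];b=cv2.imread("pics/side0.png")[:,:,::-1]
A=blue(a);B=blue(b)
for c,s in A: print("sc",c.round(1),s, plane(S,*c,0.05).round(3))
for c,s in B: print("sd",c.round(1),s, plane(D,*c,0.05).round(3))
for c,s in A:
  for d,t in B:
    P,e=tri(S,c,D,d)
    if e<0.006 and 0.03<P[2]<0.12: print(c.round(),d.round(),P.round(4),round(e,4))
cv2.imwrite("pics/s_crop.png",cv2.resize(a[130:340,140:360,::-1],None,fx=2.8,fy=2.8,interpolation=cv2.INTER_CUBIC))
cv2.imwrite("pics/d_crop.png",cv2.resize(b[90:340,140:440,::-1],None,fx=2.4,fy=2.4,interpolation=cv2.INTER_CUBIC))
E
```

```text
sc [247.  124.4] [242 121  11   8  66] [ 0.43 -0.26  0.05]
sc [198.  170.2] [191 165  15  11 141] [ 0.636 -0.164  0.05 ]
sc [301.9 202.2] [294 196  17  13 174] [0.471 0.068 0.05 ]
sc [336.2 230.1] [330 225  14  11 128] [0.454 0.18  0.05 ]
sc [288.6 261.2] [282 255  14  13 152] [0.598 0.194 0.05 ]
sd [236.2  44.4] [223  36  28  18 237] [0.874 0.609 0.05 ]
sd [233.6 117.5] [228 112  13  12 130] [0.656 0.281 0.05 ]
sd [183.6 142.8] [177 137  14  13 160] [0.506 0.261 0.05 ]
sd [409.7 164. ] [406 160   9   9  66] [ 0.889 -0.085  0.05 ]
sd [431.4 179.2] [427 175  10  10  76] [ 0.89  -0.144  0.05 ]
sd [212.8 197.7] [203 189  20  18 298] [0.473 0.072 0.05 ]
sd [306.4 204.6] [301 199  12  13 130] [ 0.619 -0.049  0.05 ]
sd [479.2 213.4] [474 209  12  11  99] [ 0.889 -0.261  0.05 ]
sd [350.8 233.6] [340 224  23  20 372] [ 0.641 -0.153  0.05 ]
sd [255. 242.] [249 235  13  15 160] [ 0.481 -0.067  0.05 ]
sd [295.  289.1] [285 279  21  22 368] [ 0.481 -0.185  0.05 ]
[247. 124.] [295. 289.] [ 0.4609 -0.2057  0.0996] 0.0021
[198. 170.] [351. 234.] [ 0.6379 -0.1567  0.0565] 0.0022
[302. 202.] [213. 198.] [0.4724 0.0698 0.053 ] 0.0005
[336. 230.] [184. 143.] [0.4834 0.2066 0.0971] 0.0008
[289. 261.] [234. 117.] [0.6202 0.221  0.0997] 0.0003
```

View pics/s_crop.png

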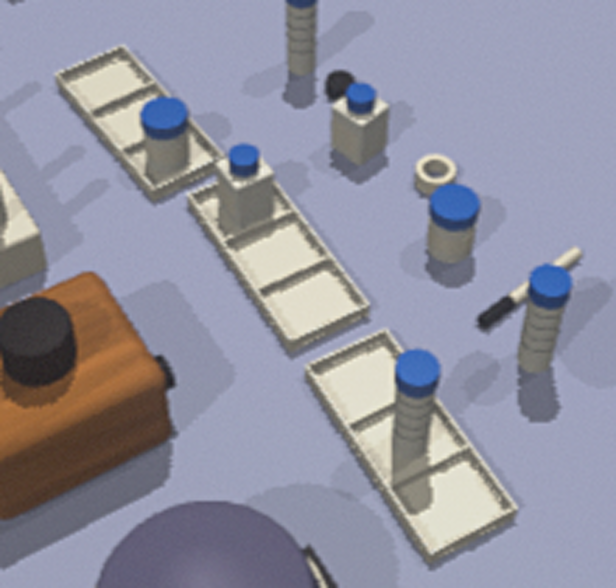

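View pics/d_crop.png

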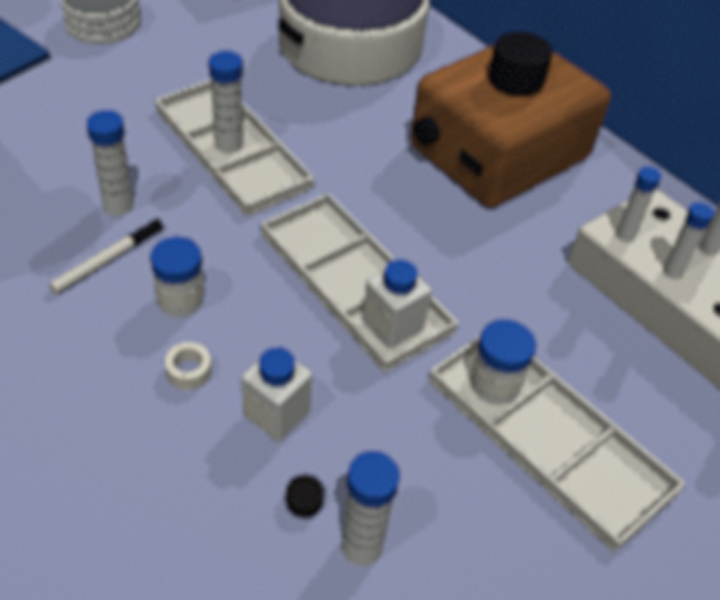

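Run:
```python
from h import *
S,D=cam("scene"),cam("side")
sc=lambda x,y:(x/2.8+140-.3,y/2.8+130-.3)
sd=lambda x,y:(x/2.4+140-.3,y/2.4+90-.3)
T={'jar':([(56,73),(125,46),None,(155,195)],[None,(430,374),None,(683,485),]),}
def w(p,l,z=.016): return [plane(p,u,v,z)[:2].round(4) for u,v in l]
print("tube sc",*w(S,[sc(306,370),sc(388,331),sc(517,508),sc(431,556)]))
print("tube sd",*w(D,[sd(156,98),sd(313,179),sd(247,206)]))
print("bot sc",*w(S,[sc(188,197),sc(369,305),sc(294,347)]))
print("bot sd",*w(D,[sd(261,226),sd(327,197),sd(458,322),sd(387,360)]))
print("jar sc",*w(S,[sc(56,73),sc(125,46),sc(155,195)]))
print("jar sd",*w(D,[sd(430,374),sd(683,485),sd(617,540)]))
print("bottle cap",tri(S,sc(361,100),D,sd(277,366)), "home",tri(S,sc(244,160),D,sd(400,276)))
print("bottle top sc",*w(S,[sc(333,96),sc(389,101),sc(360,127)],.056))
print("bottle top sd",*w(D,[sd(243,380),sd(311,379),sd(281,408)],.056))
print("tube bases",*w(S,[sc(300,68),sc(537,368)],0),*w(D,[sd(363,555),sd(116,208)],0))
```

```text
tube sc [0.6604 0.1298] [0.5818 0.1321] [0.5907 0.3192] [0.668  0.3171]
tube sd [0.5892 0.3152] [0.6525 0.1183] [0.5783 0.1226]
bot sc [ 0.6529 -0.0879] [0.5804 0.1011] [0.6569 0.1051]
bot sd [0.5743 0.093 ] [0.6485 0.0901] [ 0.6485 -0.0962] [ 0.5732 -0.0932]
jar sc [ 0.6863 -0.3027] [ 0.6102 -0.3039] [ 0.6772 -0.1056]
jar sd [ 0.5931 -0.1238] [ 0.6817 -0.3065] [ 0.6077 -0.3082]
bottle cap (array([ 0.47622372, -0.07436334,  0.06107598]), np.float64(0.0002218899584234713)) home (array([ 0.60858057, -0.05940958,  0.0656911 ]), np.float64(0.000387067227719435))
bottle top sc [ 0.4925 -0.0968] [ 0.4515 -0.064 ] [ 0.4934 -0.0492]
bottle top sd [ 0.4501 -0.0676] [ 0.4927 -0.0957] [ 0.4593 -0.1042]
tube bases [ 0.4668 -0.199 ] [0.4903 0.219 ] [ 0.4583 -0.2094] [0.4809 0.2052]
```

```bash
python3 -m inch '[{"jaw":0,"x":0.45,"y":-0.7,"z":0.1,"az":-0.9},{"jaw":0,"x":0.45,"y":-0.7,"z":0.1,"az":-0.9},{"jaw":0,"x":0.45,"y":-0.7,"z":0.1,"az":-0.9},{"jaw":0,"x":0.45,"y":-0.7,"z":0.1,"az":-0.9},{"jaw":0,"x":0.45,"y":-0.7,"az":-0.9},{"jaw":0,"x":0.45,"y":-0.7,"az":-0.9},{"jaw":0,"x":0.45,"y":-0.7,"az":-0.9},{"jaw":0,"x":0.45,"y":-0.7,"az":-0.6},{"jaw":0,"az":0}]'
cat >> h.py <<'E'
def wray(p,u,v):
    dx,dy=u-p['cx'],v-p['cy'];r=np.hypot(dx,dy);th=r/p['f'];k=np.sin(th)/max(r,1e-9)
    d=np.array([dx*k,dy*k,np.cos(th)]);R=np.array(p['R']);return -R.T@p['t'],R.T@d
def wplane(p,u,v,z):
    o,d=wray(p,u,v);return o+d*(z-o[2])/d[2]
def wproj(p,X):
    c=np.array(p['R'])@np.array(X)+p['t'];th=np.arctan2(np.hypot(c[0],c[1]),c[2]);k=p['f']*th/np.hypot(c[0],c[1])
    return p['cx']+k*c[0],p['cy']+k*c[1]
def yaw(s): 
    y=s['ee_rot'][:,1]; return np.degrees(np.arctan2(y[1],y[0]))
def st():
    s=sense();print(round(s['time_s'],2),s['tcp_pos'].round(4),'yawY',yaw(s).round(2),'zaxis',s['ee_rot'][:,2].round(3),'F',s['wrist_force'].round(2),'w',round(s['gripper_width'],3));return s
def shot(n,name):
    p=cam(n);im=capture(n);cv2.imwrite(f'pics/{name}.png',im[:,:,::-1]);np.savez(f'pics/{name}.npz',**p);return p,im
E
python3 - <<'E'
from h import *
s=st();p,im=shot('wrist','w1');print("cam off",(-np.array(p['R']).T@p['t']-s['tcp_pos']).round(3))
for c,q in blue(im,60,20000): print(c.round(1),q,wplane(p,*c,.1).round(4),wplane(p,*c,.055).round(4))
E
```

```text
0.15 [0.25   0.5723 0.2217] yawY -113.6 zaxis [-0.001 -0.002 -1.   ] F [-0.18  0.19  0.19] w 1.001
cam off [ 0.068 -0.029  0.161]
[246.8  47.8] [  150     0   186   125 13409] [0.3714 0.5297 0.1   ] [0.38   0.5274 0.055 ]$[0]: bad value
```

View pics/w1.png

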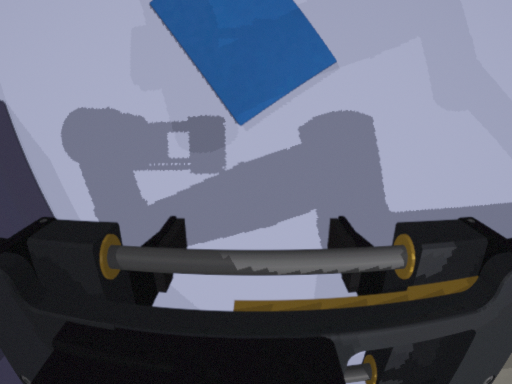

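```bash
python3 -m inch '[{"jaw":0,"x":0.45,"y":-0.7,"z":0.1,"ax":0,"ay":0,"az":-0.9}]'
```

```text
time_s: 0.32
tcp_pos: [0.2761, 0.5314, 0.2264]
ee_rot: [[0.842, -0.54, -0.001], [-0.54, -0.842, -0.003], [0.0, 0.003, -1.0]]
wrist_force: [0.7, -0.9, 0.4]
gripper_width: 1.001
```

```bash
python3 -m inch '[{"jaw":0,"x":0.45,"y":-0.7,"z":0.1,"ax":0,"ay":0,"az":-0.9},{"jaw":0,"x":0.45,"y":-0.7,"z":0.1,"ax":0,"ay":0,"az":-0.9},{"jaw":0,"x":0.45,"y":-0.7,"z":0.1,"ax":0,"ay":0,"az":-0.9},{"jaw":0,"x":0.45,"y":-0.7,"z":0,"ax":0,"ay":0,"az":-0.9},{"jaw":0,"x":0.45,"y":-0.7,"z":0,"ax":0,"ay":0,"az":-0.9},{"jaw":0,"x":0.45,"y":-0.7,"z":0,"ax":0,"ay":0,"az":-0.9},{"jaw":0,"x":0.4,"y":-0.7,"z":0,"ax":0,"ay":0,"az":-0.6},{"jaw":0,"x":0,"y":0,"z":0,"ax":0,"ay":0,"az":0}]'
python3 - <<'E'
from h import *
s=st();p,im=shot('wrist','w2');print("cam off",(-np.array(p['R']).T@p['t']-s['tcp_pos']).round(3))
for c,q in blue(im,60,20000): print(c.round(1),q,wplane(p,*c,.1).round(4),wplane(p,*c,.055).round(4))
E
```

```text
time_s: 1.32
tcp_pos: [0.4667, 0.2252, 0.2443]
ee_rot: [[-0.084, -0.996, -0.004], [-0.996, 0.084, -0.0], [0.001, 0.004, -1.0]]
wrist_force: [-0.2, 0.3, -0.4]
gripper_width: 0.999
1.32 [0.4667 0.2252 0.2443] yawY 175.2 zaxis [-0.004 -0.    -1.   ] F [-0.19  0.31 -0.45] w 0.999
cam off [-0.007 -0.074  0.161]
[238.7  40.9] [ 221   24   36   35 1016] [0.4714 0.0833 0.1   ] [0.4731 0.0732 0.055 ]
[237.  162.7] [222 147  31  32 788] [0.4846 0.2097 0.1   ] [0.4882 0.2182 0.055 ]
[121.6 187. ] [107 173  30  30 682] [0.6205 0.2247 0.1   ] [0.6442 0.2355 0.055 ]
[316.4 291.5] [260 279  92  21 814] [0.4025 0.381  0.1   ] [0.3941 0.4147 0.055 ]
[  7.1 371.5] [  0 349  23  35 408] [1.1174 0.6557 0.1   ] [1.2142 0.7299 0.055 ]
```

View pics/w2.png

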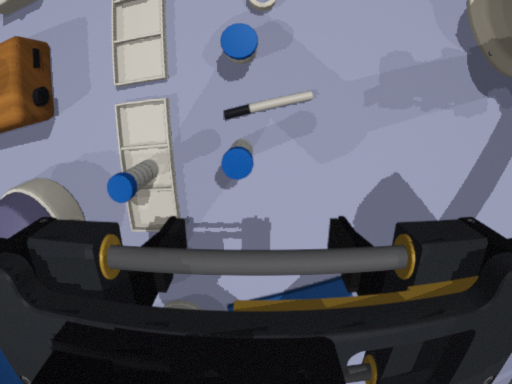

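The wrist view shows the loose tube's cap at (237,163), the home tube at (122,187), the jar at (239,41) and the tube tray with corners near (116,104), (167,98) and (176,229). I compute the tray poses from this view.

Run:
```python
from h import *
p=dict(np.load('pics/w2.npz'))
im=cv2.imread('pics/w2.png')
cv2.imwrite('pics/w2c.png',cv2.resize(im[0:245,90:280],None,fx=2.4,fy=2.4,interpolation=cv2.INTER_CUBIC))
for u,v in [(116,104),(167,98),(176,229),(131,232)]: print((u,v),wplane(p,u,v,.016).round(4))
print(wplane(p,237,162.7,.103).round(4))
```

```text
(116, 104) [0.6531 0.1252 0.016 ]
(167, 98) [0.5764 0.129  0.016 ]
(176, 229) [0.5911 0.3152 0.016 ]
(131, 232) [0.6654 0.3165 0.016 ]
[0.4843 0.2091 0.103 ]
```

View pics/w2c.png

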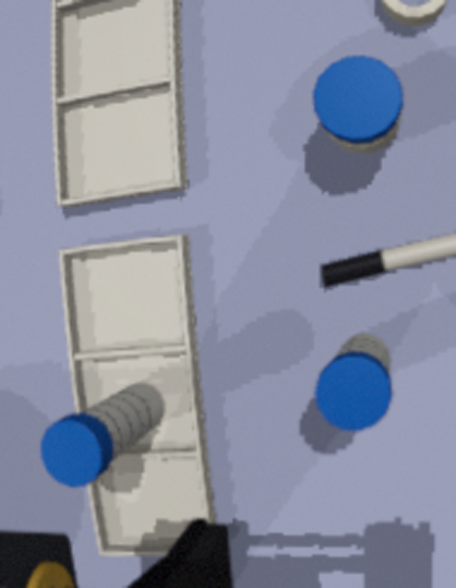

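```bash
python3 -m inch '[{"jaw":0,"x":0.29,"y":-0.275,"z":-0.5,"ax":0,"ay":0,"az":0.15},{"jaw":0,"x":0,"y":0,"z":-0.5,"ax":0,"ay":0,"az":0},{"jaw":0,"x":0,"y":0,"z":0,"ax":0,"ay":0,"az":0}]'
python3 - <<'E'
from h import *
s=st();p,im=shot('wrist','w3')
for c,q in blue(im,60,20000): print(c.round(1),q,wplane(p,*c,.104).round(4),(wplane(p,*c,.104)-s['tcp_pos']).round(4))
E
```

```text
time_s: 1.75
tcp_pos: [0.4835, 0.2121, 0.1837]
ee_rot: [[-0.05, -0.999, -0.002], [-0.999, 0.05, 0.002], [-0.001, 0.002, -1.0]]
wrist_force: [-0.6, 0.1, 0.7]
gripper_width: 1.001
1.75 [0.4835 0.2121 0.1837] yawY 177.16 zaxis [-0.002  0.002 -1.   ] F [-0.64  0.07  0.74] w 1.001
[259.   38.8] [ 237   18   45   43 1511] [0.4742 0.0843 0.104 ] [-0.0094 -0.1278 -0.0797]
[253.7 188.9] [ 235  169   38   40 1207] [0.4847 0.2081 0.104 ] [ 0.0011 -0.004  -0.0797]
[113.3 209.1] [ 95 193  36  34 876] [0.6173 0.2213 0.104 ] [ 0.1338  0.0092 -0.0797]
[  7.1 371.6] [  0 349  23  35 407] [0.9873 0.5562 0.104 ] [ 0.5038  0.3441 -0.0797]
[356.4 358.6] [347 351  19  15 165] [0.3702 0.4328 0.104 ] [-0.1134  0.2207 -0.0797]
```

View pics/w3.png

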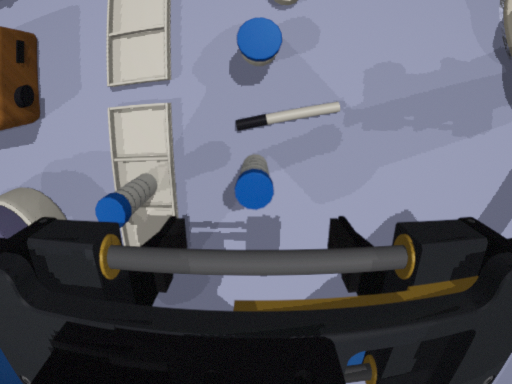

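The cap at (254,189) is centred between the fingers at (~180) and (~335), and it needs about −4 mm in y. Then I descend and grip.

```bash
python3 -m inch '[{"jaw":0,"x":0.02,"y":-0.07,"z":-0.7,"ax":0,"ay":0,"az":0},{"jaw":0,"x":0,"y":0,"z":-0.7,"ax":0,"ay":0,"az":0},{"jaw":0,"x":0,"y":0,"z":-0.8,"ax":0,"ay":0,"az":0},{"jaw":0,"x":0,"y":0,"z":0,"ax":0,"ay":0,"az":0}]'; python3 -m inch '[{"jaw":255,"x":0,"y":0,"z":0,"ax":0,"ay":0,"az":0},{"jaw":255,"x":0,"y":0,"z":0,"ax":0,"ay":0,"az":0},{"jaw":255,"x":0,"y":0,"z":0,"ax":0,"ay":0,"az":0},{"jaw":255,"x":0,"y":0,"z":0,"ax":0,"ay":0,"az":0},{"jaw":255,"x":0,"y":0,"z":0,"ax":0,"ay":0,"az":0},{"jaw":255,"x":0,"y":0,"z":0,"ax":0,"ay":0,"az":0}]'
```

```text
time_s: 2.3
tcp_pos: [0.49, 0.2154, 0.0582]
ee_rot: [[-0.04, -0.999, 0.015], [-0.999, 0.04, 0.012], [-0.013, -0.015, -1.0]]
wrist_force: [0.1, -0.4, 0.4]
gripper_width: 0.998
time_s: 3.05
tcp_pos: [0.4943, 0.2195, 0.0667]
ee_rot: [[-0.037, -0.999, 0.028], [-0.999, 0.037, 0.021], [-0.022, -0.027, -0.999]]
wrist_force: [-0.4, -0.2, -0.6]
gripper_width: 0.404
```

Run:
```python
from h import *
s=st();p,im=shot('side','d1');st();
cv2.imwrite('pics/d1c.png',cv2.resize(im[80:280,100:300,::-1],None,fx=3,fy=3,interpolation=cv2.INTER_CUBIC));print(sense()['joint_velocities'].round(2))
```

```text
3.05 [0.4943 0.2195 0.0667] yawY 177.85 zaxis [ 0.028  0.021 -0.999] F [-0.44 -0.15 -0.62] w 0.404
3.1 [0.4943 0.2195 0.0666] yawY 177.85 zaxis [ 0.028  0.021 -0.999] F [ 0.63 -0.2  -0.7 ] w 0.366
[ 0.03  0.27 -0.14  0.03  0.29  0.08]
```

View pics/d1c.png

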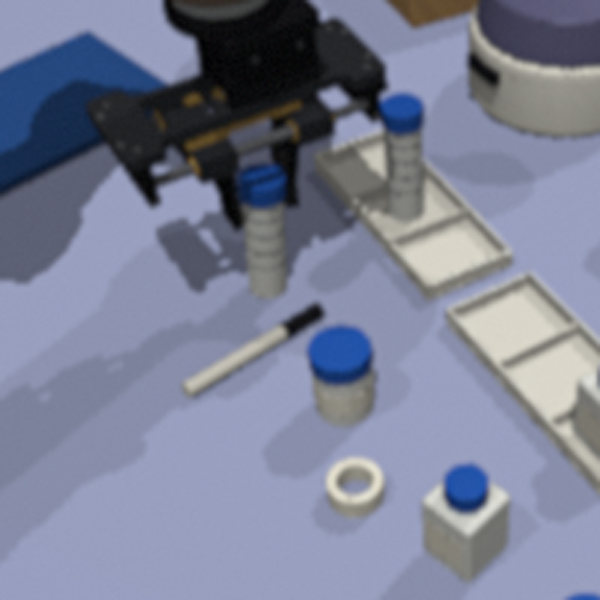

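The fingers close slowly, and the arm creeps about 0.7, 0.7 and 1.4 mm per holding row, so the grasp ended up about 10 mm off. I reopen, correct for the creep, and then re-grasp with compensated rows.

```bash
python3 -m inch '[{"jaw":0,"x":-0.01,"y":-0.01,"z":-0.02,"ax":-0.01,"ay":0.01,"az":0},{"jaw":0,"x":-0.01,"y":-0.01,"z":-0.02,"ax":-0.01,"ay":0.01,"az":0},{"jaw":0,"x":-0.01,"y":-0.01,"z":-0.02,"ax":-0.01,"ay":0.01,"az":0},{"jaw":0,"x":-0.01,"y":-0.01,"z":-0.02,"ax":-0.01,"ay":0.01,"az":0},{"jaw":0,"x":-0.01,"y":-0.01,"z":-0.02,"ax":-0.01,"ay":0.01,"az":0}]'
python3 - <<'E'
from h import *
s=st();p,im=shot('wrist','w4')
for c,q in blue(im,60,20000): print(c.round(1),q,wplane(p,*c,.104).round(4),(wplane(p,*c,.104)-s['tcp_pos']).round(4))
E
```

```text
time_s: 3.72
tcp_pos: [0.491, 0.2161, 0.0598]
ee_rot: [[-0.037, -0.999, 0.018], [-0.999, 0.037, 0.011], [-0.012, -0.017, -1.0]]
wrist_force: [-0.5, -0.0, -0.4]
gripper_width: 0.85
3.73 [0.491  0.2161 0.0598] yawY 177.86 zaxis [ 0.018  0.011 -1.   ] F [-0.48 -0.05 -0.43] w 0.85
[277.2   9.7] [ 242    0   71   24 1283] [0.477  0.1037 0.104 ] [-0.014  -0.1124  0.0442]
[257.7 235.1] [ 223  216   69   34 1800] [0.4879 0.1964 0.104 ] [-0.003  -0.0198  0.0442]
[257.6 281.5] [228 276  60  15 633] [0.4888 0.2207 0.104 ] [-0.0022  0.0046  0.0442]
```

View pics/w4.png

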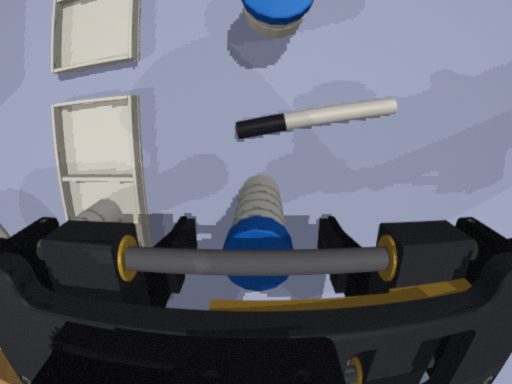

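```bash
python3 -c "
from h import *
p=dict(np.load('pics/w4.npz'));print(wplane(p,258,254,.105),wplane(p,258,252,.1))"
python3 -m inch '[{"jaw":0,"x":-0.05,"y":-0.14,"z":-0.14,"ax":-0.06,"ay":0.1,"az":0}]';python3 -m inch '[{"jaw":0,"x":0,"y":0,"z":0,"ax":0,"ay":0,"az":0}]';python3 -m inch '[{"jaw":0,"x":0,"y":0,"z":0,"ax":0,"ay":0,"az":0}]'
```

```text
[0.48809041 0.20518351 0.105     ] [0.4882241  0.20694111 0.1       ]
time_s: 3.9
tcp_pos: [0.488, 0.2078, 0.0514]
ee_rot: [[-0.037, -0.999, 0.0], [-0.999, 0.037, 0.001], [-0.001, -0.0, -1.0]]
wrist_force: [0.0, 0.1, 0.4]
gripper_width: 0.967
time_s: 4.03
tcp_pos: [0.4873, 0.2069, 0.0504]
ee_rot: [[-0.037, -0.999, -0.002], [-0.999, 0.037, -0.0], [0.001, 0.002, -1.0]]
wrist_force: [0.6, 0.5, -0.3]
gripper_width: 0.99
time_s: 4.15
tcp_pos: [0.4875, 0.2068, 0.0503]
ee_rot: [[-0.038, -0.999, -0.002], [-0.999, 0.038, -0.001], [0.001, 0.002, -1.0]]
wrist_force: [-0.6, 1.1, -0.3]
gripper_width: 0.996
```

```bash
python3 -m inch '[{"jaw":255,"x":0,"y":0,"z":0,"ax":0,"ay":0,"az":0},{"jaw":255,"x":0,"y":0,"z":0,"ax":0,"ay":0,"az":0},{"jaw":255,"x":0,"y":0,"z":0,"ax":0,"ay":0,"az":0}]';python3 -m inch '[{"jaw":255,"x":0,"y":0,"z":0,"ax":0,"ay":0,"az":0},{"jaw":255,"x":0,"y":0,"z":0,"ax":0,"ay":0,"az":0}]'
```

```text
time_s: 4.53
tcp_pos: [0.4877, 0.207, 0.0506]
ee_rot: [[-0.037, -0.999, -0.001], [-0.999, 0.037, -0.0], [0.0, 0.001, -1.0]]
wrist_force: [-0.6, 0.3, 0.0]
gripper_width: 0.744
time_s: 4.78
tcp_pos: [0.4877, 0.2071, 0.0507]
ee_rot: [[-0.037, -0.999, -0.001], [-0.999, 0.037, 0.0], [0.0, 0.001, -1.0]]
wrist_force: [-0.3, -0.5, 0.4]
gripper_width: 0.515
```

```bash
python3 -m inch '[{"jaw":255,"x":0,"y":0,"z":0,"ax":0,"ay":0,"az":0},{"jaw":255,"x":0,"y":0,"z":0,"ax":0,"ay":0,"az":0},{"jaw":255,"x":0,"y":0,"z":0,"ax":0,"ay":0,"az":0}]';python3 -m inch '[{"jaw":255,"x":0,"y":0,"z":0,"ax":0,"ay":0,"az":0},{"jaw":255,"x":0,"y":0,"z":0,"ax":0,"ay":0,"az":0}]'
```

```text
time_s: 5.15
tcp_pos: [0.4878, 0.2071, 0.0508]
ee_rot: [[-0.037, -0.999, -0.001], [-0.999, 0.037, 0.0], [-0.0, 0.001, -1.0]]
wrist_force: [0.1, -0.3, -1.5]
gripper_width: 0.382
time_s: 5.4
tcp_pos: [0.4878, 0.2071, 0.0508]
ee_rot: [[-0.037, -0.999, -0.001], [-0.999, 0.037, 0.0], [-0.0, 0.001, -1.0]]
wrist_force: [0.4, -0.3, -0.3]
gripper_width: 0.379
```

```bash
python3 -m inch '[{"jaw":255,"x":0,"y":0,"z":0.3,"ax":0,"ay":0,"az":0},{"jaw":255,"x":0,"y":0,"z":0.4,"ax":0,"ay":0,"az":0},{"jaw":255,"x":0,"y":0,"z":0.4,"ax":0,"ay":0,"az":0},{"jaw":255,"x":0,"y":0,"z":0,"ax":0,"ay":0,"az":0}]'
python3 - <<'E'
from h import *
s=st();p,a=shot('scene','s2');q,b=shot('side','d2')
cv2.imwrite('pics/sd2.png',np.hstack([cv2.resize(a[180:384,140:360,::-1],(400,371)),cv2.resize(b[50:250,120:340,::-1],(400,371))]))
for u,v in [(313,100),(290,122),(262,112),(318,92)]: print(plane(q,u,v,0)[:2].round(3),plane(q,u,v,.06)[:2].round(3))
for u,v in [(250,320),(258,350),(215,310)]: print('s',plane(p,u,v,0.05)[:2].round(3),plane(p,u,v,.1)[:2].round(3))
E
```

```text
time_s: 5.9
tcp_pos: [0.4867, 0.2064, 0.1173]
ee_rot: [[-0.038, -0.999, -0.004], [-0.999, 0.038, -0.002], [0.002, 0.004, -1.0]]
wrist_force: [-0.5, 0.3, -0.7]
gripper_width: 0.379
5.9 [0.4867 0.2064 0.1173] yawY 177.83 zaxis [-0.004 -0.002 -1.   ] F [-0.46  0.34 -0.72] w 0.379
[0.929 0.286] [0.863 0.219]
[0.808 0.239] [0.753 0.177]
[0.772 0.319] [0.721 0.249]
[0.969 0.31 ] [0.899 0.241]
s [0.744 0.27 ] [0.758 0.293]
s [0.763 0.331] [0.776 0.35 ]
s [0.792 0.214] [0.803 0.24 ]
```

View pics/sd2.png

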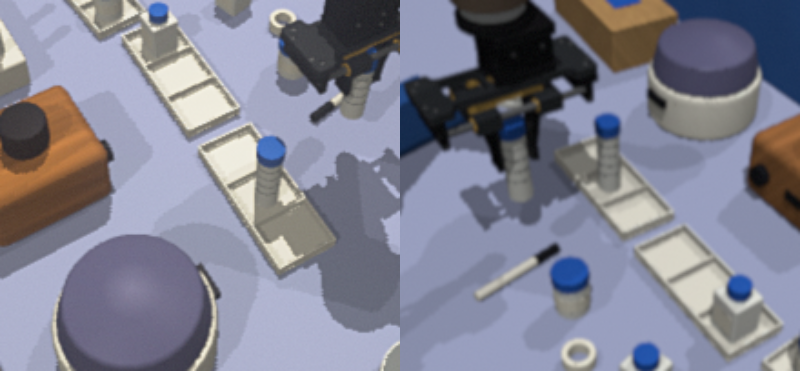

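```bash
python3 -m inch '[{"jaw":255,"x":0.1,"y":0.4,"z":0.05,"ax":0,"ay":0,"az":0},{"jaw":255,"x":0.1,"y":0.45,"z":0,"ax":0,"ay":0,"az":0},{"jaw":255,"x":0.3,"y":0.4,"z":0,"ax":0,"ay":0,"az":0},{"jaw":255,"x":0.5,"y":0.1,"z":0,"ax":0,"ay":0,"az":0},{"jaw":255,"x":0.5,"y":0,"z":0,"ax":0,"ay":0,"az":0},{"jaw":255,"x":0.5,"y":0,"z":0,"ax":0,"ay":0,"az":0},{"jaw":255,"x":0.3,"y":0,"z":0,"ax":0,"ay":0,"az":0},{"jaw":255,"x":0,"y":0,"z":0,"ax":0,"ay":0,"az":0}]'
python3 - <<'E'
from h import *
s=st();p,a=shot('wrist','w5')
E
```

```text
time_s: 7.0
tcp_pos: [0.6205, 0.2849, 0.1031]
ee_rot: [[-0.04, -0.999, -0.029], [-0.999, 0.04, -0.018], [0.019, 0.028, -0.999]]
wrist_force: [-0.9, -0.0, -0.4]
gripper_width: 0.38
7.0 [0.6205 0.2849 0.1031] yawY 177.7 zaxis [-0.029 -0.018 -0.999] F [-0.85 -0.03 -0.42] w 0.38
```

View pics/w5.png

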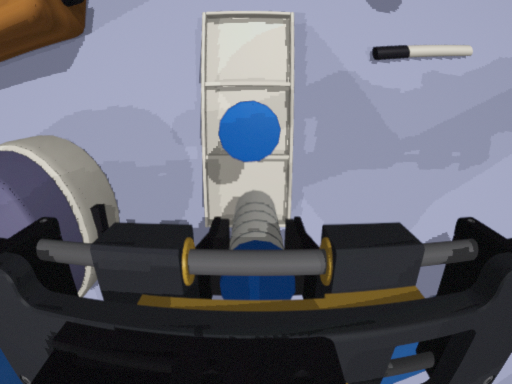

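```bash
python3 - <<'E'
from h import *
p=dict(np.load('pics/w5.npz'))
for u,v in [(203,12),(294,11),(205,86),(292,84),(206,158),(292,156),(204,222)]: print((u,v),wplane(p,u,v,.016)[:2].round(4))
print(wplane(p,250,131,.107).round(4))
E
python3 -m inch '[{"jaw":255,"x":0,"y":0,"z":0,"ax":0.1,"ay":-0.16,"az":0}]';python3 -m inch '[{"jaw":255,"x":0,"y":0,"z":0,"ax":0,"ay":0,"az":0}]'
```

```text
(203, 12) [0.6559 0.1254]
(294, 11) [0.5791 0.1277]
(205, 86) [0.6562 0.1912]
(292, 84) [0.5839 0.1927]
(206, 158) [0.659  0.2523]
(292, 156) [0.5856 0.254 ]
(204, 222) [0.6658 0.3104]
[0.6207 0.225  0.107 ]
time_s: 7.18
tcp_pos: [0.6188, 0.2848, 0.1017]
ee_rot: [[-0.04, -0.999, -0.003], [-0.999, 0.04, -0.002], [0.002, 0.003, -1.0]]
wrist_force: [-1.0, 0.4, -0.4]
gripper_width: 0.377
time_s: 7.3
tcp_pos: [0.6174, 0.2844, 0.1011]
ee_rot: [[-0.039, -0.999, -0.005], [-0.999, 0.039, -0.003], [0.003, 0.005, -1.0]]
wrist_force: [0.2, 0.2, -0.3]
gripper_width: 0.381
```

```bash
python3 -m inch '[{"jaw":255,"x":0.12,"y":-0.02,"z":-0.25,"ax":0.02,"ay":-0.03,"az":0},{"jaw":255,"x":0,"y":0,"z":-0.2,"ax":0,"ay":0,"az":0},{"jaw":255,"x":0,"y":0,"z":-0.15,"ax":0,"ay":0,"az":0}]';python3 -m inch '[{"jaw":255,"x":0,"y":0,"z":0,"ax":0,"ay":0,"az":0}]'
```

```text
time_s: 7.68
tcp_pos: [0.6243, 0.2834, 0.0628]
ee_rot: [[-0.038, -0.999, -0.0], [-0.999, 0.038, 0.001], [-0.001, 0.001, -1.0]]
wrist_force: [-0.5, -0.4, -0.1]
gripper_width: 0.381
time_s: 7.8
tcp_pos: [0.6236, 0.283, 0.0611]
ee_rot: [[-0.039, -0.999, -0.003], [-0.999, 0.039, -0.001], [0.001, 0.003, -1.0]]
wrist_force: [-0.4, 0.4, -1.0]
gripper_width: 0.381
```

```bash
python3 -m inch '[{"jaw":255,"x":0,"y":0,"z":-0.06,"ax":0,"ay":0,"az":0}]';python3 -m inch '[{"jaw":255,"x":0,"y":0,"z":-0.04,"ax":0,"ay":0,"az":0}]';python3 -m inch '[{"jaw":255,"x":0,"y":0,"z":0,"ax":0,"ay":0,"az":0}]'
```

```text
time_s: 7.92
tcp_pos: [0.624, 0.2832, 0.0578]
ee_rot: [[-0.038, -0.999, -0.002], [-0.999, 0.038, -0.0], [0.001, 0.002, -1.0]]
wrist_force: [0.5, 0.1, -0.0]
gripper_width: 0.381
time_s: 8.05
tcp_pos: [0.624, 0.2833, 0.0552]
ee_rot: [[-0.038, -0.999, -0.002], [-0.999, 0.038, -0.0], [0.0, 0.002, -1.0]]
wrist_force: [0.7, 0.1, 0.9]
gripper_width: 0.378
time_s: 8.18
tcp_pos: [0.624, 0.2833, 0.0553]
ee_rot: [[-0.038, -0.999, -0.002], [-0.999, 0.038, -0.0], [0.0, 0.002, -1.0]]
wrist_force: [-0.1, 0.0, -0.6]
gripper_width: 0.379
```

```bash
python3 -m inch '[{"jaw":255,"x":0,"y":0,"z":-0.02,"ax":0,"ay":0,"az":0}]';python3 -m inch '[{"jaw":255,"x":0,"y":0,"z":-0.02,"ax":0,"ay":0,"az":0}]'
```

```text
time_s: 8.3
tcp_pos: [0.6243, 0.2835, 0.0545]
ee_rot: [[-0.038, -0.999, -0.001], [-0.999, 0.038, 0.0], [-0.0, 0.001, -1.0]]
wrist_force: [0.8, 0.1, -0.1]
gripper_width: 0.377
time_s: 8.43
tcp_pos: [0.6245, 0.2836, 0.0538]
ee_rot: [[-0.038, -0.999, -0.0], [-0.999, 0.038, 0.0], [-0.0, 0.0, -1.0]]
wrist_force: [-1.8, -0.1, 2.2]
gripper_width: 0.376
```

```bash
python3 -m inch '[{"jaw":60,"x":0,"y":0,"z":0,"ax":0,"ay":0,"az":0},{"jaw":60,"x":0,"y":0,"z":0,"ax":0,"ay":0,"az":0},{"jaw":60,"x":0,"y":0,"z":0,"ax":0,"ay":0,"az":0},{"jaw":60,"x":0,"y":0,"z":0,"ax":0,"ay":0,"az":0},{"jaw":60,"x":0,"y":0,"z":0,"ax":0,"ay":0,"az":0}]'
```

```text
time_s: 9.05
tcp_pos: [0.6248, 0.2838, 0.0542]
ee_rot: [[-0.038, -0.999, 0.001], [-0.999, 0.038, 0.001], [-0.001, -0.001, -1.0]]
wrist_force: [-0.0, 0.3, 0.5]
gripper_width: 0.756
```

```bash
python3 -m inch '[{"jaw":60,"x":0,"y":0,"z":0.3,"ax":0,"ay":0,"az":0},{"jaw":30,"x":0,"y":0,"z":0.6,"ax":0,"ay":0,"az":0},{"jaw":0,"x":0,"y":0,"z":0.8,"ax":0,"ay":0,"az":0},{"jaw":0,"x":-0.2,"y":-0.4,"z":0.6,"ax":0,"ay":0,"az":0},{"jaw":0,"x":-0.5,"y":-0.6,"z":0.2,"ax":0,"ay":0,"az":0},{"jaw":0,"x":-0.5,"y":-0.7,"z":0,"ax":0,"ay":0,"az":0},{"jaw":0,"x":-0.5,"y":-0.6,"z":0,"ax":0,"ay":0,"az":0},{"jaw":0,"x":-0.5,"y":-0.4,"z":0,"ax":0,"ay":0,"az":0},{"jaw":0,"x":0,"y":0,"z":0,"ax":0,"ay":0,"az":0}]'
python3 - <<'E'
from h import *
s=st();p,im=shot('wrist','w6')
for c,q in blue(im,60,20000): print(c.round(1),q,wplane(p,*c,.103).round(4),wplane(p,*c,.059).round(4))
E
```

```text
time_s: 10.18
tcp_pos: [0.4906, 0.1175, 0.2209]
ee_rot: [[-0.036, -0.999, 0.016], [-0.999, 0.036, 0.007], [-0.007, -0.016, -1.0]]
wrist_force: [-0.1, 0.9, 0.4]
gripper_width: 1.006
10.18 [0.4906 0.1175 0.2209] yawY 177.93 zaxis [ 0.016  0.007 -1.   ] F [-0.08  0.88  0.41] w 1.006
[266.1   4. ] [255   0  24  11 196] [ 0.4766 -0.0533  0.103 ] [ 0.4754 -0.0684  0.059 ]
[145.8  22.4] [133  11  26  24 472] [ 0.5937 -0.0468  0.103 ] [ 0.611  -0.0609  0.059 ]
[272.6 129.8] [ 254  111   39   39 1182] [0.4748 0.0683 0.103 ] [0.4734 0.0724 0.059 ]
[  3.5 221.9] [  0 193  12  45 277] [0.8508 0.1636 0.103 ] [0.9087 0.1827 0.059 ]
[160.2 303.2] [153 298  17   9  97] [0.6159 0.2685 0.103 ] [0.6367 0.3042 0.059 ]
[  7.1 371.5] [  0 348  23  36 408] [1.0998 0.56   0.103 ] [1.1971 0.6418 0.059 ]
[351.8 360.7] [347 355  10  11  71] [0.3653 0.3861 0.103 ] [0.3465 0.4404 0.059 ]
```

View pics/w6.png

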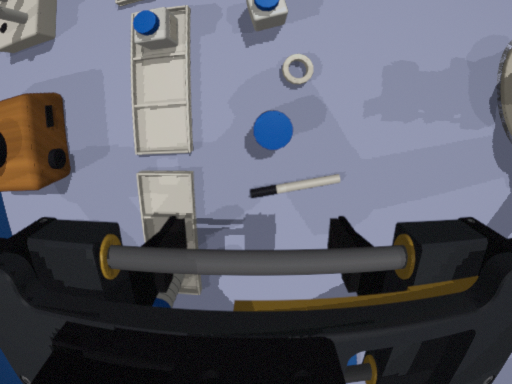

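```bash
python3 -m inch '[{"jaw":0,"x":-0.28,"y":-0.76,"z":-0.4,"ax":-0.04,"ay":0.09,"az":0},{"jaw":0,"x":0,"y":0,"z":-0.6,"ax":0,"ay":0,"az":0},{"jaw":0,"x":0,"y":0,"z":-0.4,"ax":0,"ay":0,"az":0},{"jaw":0,"x":0,"y":0,"z":0,"ax":0,"ay":0,"az":0},{"jaw":0,"x":0,"y":0,"z":0,"ax":0,"ay":0,"az":0}]'
python3 - <<'E'
from h import *
s=st();p,im=shot('wrist','w7')
for c,q in blue(im,60,20000): print(c.round(1),q,wplane(p,*c,.059).round(4),(wplane(p,*c,.059)-s['tcp_pos']).round(4))
E
```

```text
time_s: 10.85
tcp_pos: [0.4818, 0.0755, 0.1402]
ee_rot: [[-0.032, -0.999, 0.013], [-0.999, 0.032, 0.003], [-0.004, -0.013, -1.0]]
wrist_force: [0.4, 0.2, 0.2]
gripper_width: 1.0
10.85 [0.4818 0.0755 0.1402] yawY 178.19 zaxis [ 0.013  0.003 -1.   ] F [0.4  0.18 0.2 ] w 1.0
[259.2  13.3] [243   0  34  30 849] [ 0.4751 -0.0748  0.059 ] [-0.0067 -0.1503 -0.0812]
[104.   48.4] [ 88  33  33  31 803] [ 0.6122 -0.0602  0.059 ] [ 0.1304 -0.1357 -0.0812]
[266.6 186.9] [ 242  162   50   50 1956] [0.4733 0.0707 0.059 ] [-0.0085 -0.0048 -0.0812]
[  7.5 377.2] [  0 365  23  19 228] [1.0194 0.4723 0.059 ] [ 0.5375  0.3968 -0.0812]
```

View pics/w7.png

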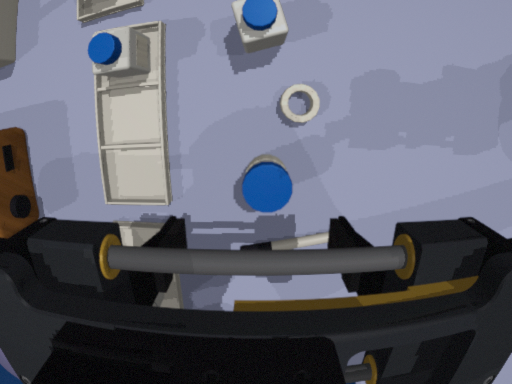

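```bash
python3 -m inch '[{"jaw":0,"x":-0.16,"y":-0.08,"z":-0.2,"ax":-0.02,"ay":0.08,"az":0},{"jaw":0,"x":0,"y":0,"z":-0.4,"ax":0,"ay":0,"az":0},{"jaw":0,"x":0,"y":0,"z":-0.4,"ax":0,"ay":0,"az":0},{"jaw":0,"x":0,"y":0,"z":-0.3,"ax":0,"ay":0,"az":0},{"jaw":0,"x":0,"y":0,"z":-0.2,"ax":0,"ay":0,"az":0}]';  python3 -m inch '[{"jaw":0,"x":0,"y":0,"z":0,"ax":0,"ay":0,"az":0}]'; python3 -m inch '[{"jaw":0,"x":0,"y":0,"z":0,"ax":0,"ay":0,"az":0}]'
```

```text
time_s: 11.52
tcp_pos: [0.4721, 0.0712, 0.0499]
ee_rot: [[-0.031, -1.0, 0.004], [-1.0, 0.031, 0.003], [-0.004, -0.004, -1.0]]
wrist_force: [-0.7, 0.3, 0.1]
gripper_width: 1.002
time_s: 11.65
tcp_pos: [0.4714, 0.0709, 0.0492]
ee_rot: [[-0.031, -1.0, 0.002], [-1.0, 0.031, 0.003], [-0.003, -0.002, -1.0]]
wrist_force: [0.3, -0.5, 1.0]
gripper_width: 1.003
time_s: 11.78
tcp_pos: [0.4718, 0.0711, 0.0497]
ee_rot: [[-0.031, -1.0, 0.003], [-1.0, 0.031, 0.003], [-0.003, -0.003, -1.0]]
wrist_force: [0.7, 0.4, 1.4]
gripper_width: 0.999
```

```bash
python3 -m inch '[{"jaw":0,"x":0.01,"y":0,"z":-0.2,"ax":-0.02,"ay":0.02,"az":0},{"jaw":60,"x":0,"y":0,"z":-0.17,"ax":0,"ay":0,"az":0},{"jaw":60,"x":0,"y":0,"z":0,"ax":0,"ay":0,"az":0}]';  python3 -m inch '[{"jaw":80,"x":0,"y":0,"z":0,"ax":0,"ay":0,"az":0}]'
```

```text
time_s: 12.15
tcp_pos: [0.4731, 0.0714, 0.027]
ee_rot: [[-0.031, -1.0, 0.002], [-1.0, 0.031, 0.0], [-0.0, -0.002, -1.0]]
wrist_force: [-0.1, -0.3, 0.2]
gripper_width: 0.853
time_s: 12.28
tcp_pos: [0.4731, 0.0714, 0.0269]
ee_rot: [[-0.031, -1.0, 0.002], [-1.0, 0.031, 0.0], [-0.0, -0.002, -1.0]]
wrist_force: [1.1, -0.7, -1.1]
gripper_width: 0.751
```

```bash
python3 -m inch '[{"jaw":255,"x":0,"y":0,"z":0,"ax":0,"ay":0,"az":0},{"jaw":255,"x":0,"y":0,"z":0,"ax":0,"ay":0,"az":0},{"jaw":255,"x":0,"y":0,"z":0,"ax":0,"ay":0,"az":0},{"jaw":255,"x":0,"y":0,"z":0,"ax":0,"ay":0,"az":0}]';python3 -m inch '[{"jaw":255,"x":0,"y":0,"z":0,"ax":0,"ay":0,"az":0},{"jaw":255,"x":0,"y":0,"z":0,"ax":0,"ay":0,"az":0}]'
```

```text
time_s: 12.78
tcp_pos: [0.4734, 0.0716, 0.0274]
ee_rot: [[-0.031, -1.0, 0.003], [-1.0, 0.031, 0.001], [-0.001, -0.003, -1.0]]
wrist_force: [0.2, 0.2, 0.0]
gripper_width: 0.492
time_s: 13.02
tcp_pos: [0.4733, 0.0715, 0.0274]
ee_rot: [[-0.031, -1.0, 0.002], [-1.0, 0.031, 0.001], [-0.001, -0.002, -1.0]]
wrist_force: [1.4, 0.8, -0.8]
gripper_width: 0.487
```

```bash
python3 -m inch '[{"jaw":255,"x":0,"y":0,"z":0.3,"ax":0,"ay":0,"az":0},{"jaw":255,"x":0,"y":0,"z":0.5,"ax":0,"ay":0,"az":0},{"jaw":255,"x":0,"y":0,"z":0.6,"ax":0,"ay":0,"az":0},{"jaw":255,"x":0.2,"y":-0.2,"z":0.5,"ax":0,"ay":0,"az":0.1},{"jaw":255,"x":0.3,"y":-0.4,"z":0.2,"ax":0,"ay":0,"az":0.1},{"jaw":255,"x":0.4,"y":-0.6,"z":0,"ax":0,"ay":0,"az":0.1},{"jaw":255,"x":0.4,"y":-0.7,"z":0,"ax":0,"ay":0,"az":0.1},{"jaw":255,"x":0.4,"y":-0.7,"z":0,"ax":0,"ay":0,"az":0.1},{"jaw":255,"x":0.4,"y":-0.7,"z":0,"ax":0,"ay":0,"az":0},{"jaw":255,"x":0.3,"y":-0.7,"z":0,"ax":0,"ay":0,"az":0},{"jaw":255,"x":0.1,"y":-0.5,"z":0,"ax":0,"ay":0,"az":0},{"jaw":255,"x":0,"y":0,"z":0,"ax":0,"ay":0,"az":0}]'
python3 - <<'E'
from h import *
s=st();p,im=shot('wrist','w8')
for c,q in blue(im,60,20000): print(c.round(1),q,wplane(p,*c,.06).round(4))
E
```

```text
time_s: 14.52
tcp_pos: [0.625, -0.2078, 0.1554]
ee_rot: [[0.062, -0.998, -0.0], [-0.998, -0.062, 0.0], [-0.001, 0.0, -1.0]]
wrist_force: [-0.9, 0.2, -1.4]
gripper_width: 0.488
14.53 [ 0.625  -0.2078  0.1554] yawY -176.46 zaxis [-0.  0. -1.] F [-0.89  0.19 -1.37] w 0.488
[  6.  128.1] [   0    0   22  239 2803] [ 0.9116 -0.2606  0.06  ]
[ 31.4 112.6] [ 20 102  24  22 438] [ 0.8667 -0.2758  0.06  ]
[434.1 215.3] [ 416  197   37   38 1050] [ 0.4351 -0.1894  0.06  ]
[256.7 233.6] [ 216  213   83   37 2382] [ 0.6212 -0.1631  0.06  ]
[257.  283.1] [222 276  71  19 961] [ 0.6175 -0.1064  0.06  ]
[  7.1 371.6] [  0 349  23  35 407] [1.1186 0.2221 0.06  ]
```

View pics/w8.png

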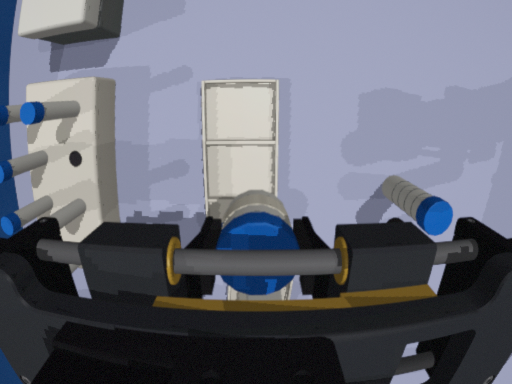

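Run:
```python
from h import *
p=dict(np.load('pics/w8.npz'))
for u,v in [(201,81),(279,80),(204,142),(277,142),(207,198),(276,196)]: print((u,v),wplane(p,u,v,.016)[:2].round(4))
print(wplane(p,430,215,.104).round(4))
```

```text
(201, 81) [ 0.686  -0.3034]
(279, 80) [ 0.608  -0.3081]
(204, 142) [ 0.6802 -0.2409]
(277, 142) [ 0.6057 -0.2451]
(207, 198) [ 0.6758 -0.1809]
(276, 196) [ 0.6023 -0.1877]
[ 0.4729 -0.2054  0.104 ]
```

```bash
python3 -m inch '[{"jaw":255,"x":0.17,"y":-0.5,"z":0,"ax":0,"ay":0,"az":0},{"jaw":255,"x":0.17,"y":-0.55,"z":0,"ax":0,"ay":0,"az":0},{"jaw":255,"x":0,"y":0,"z":-0.3,"ax":0,"ay":0,"az":0},{"jaw":255,"x":0,"y":0,"z":-0.4,"ax":0,"ay":0,"az":0},{"jaw":255,"x":0,"y":0,"z":-0.3,"ax":0,"ay":0,"az":0},{"jaw":255,"x":0,"y":0,"z":0,"ax":0,"ay":0,"az":0}]';python3 -m inch '[{"jaw":255,"x":0,"y":0,"z":0,"ax":0,"ay":0,"az":0}]'
```

```text
time_s: 15.32
tcp_pos: [0.6433, -0.2624, 0.0918]
ee_rot: [[0.07, -0.998, -0.005], [-0.998, -0.07, 0.004], [-0.005, 0.005, -1.0]]
wrist_force: [-0.5, -0.1, -0.0]
gripper_width: 0.484
time_s: 15.45
tcp_pos: [0.6435, -0.2615, 0.0924]
ee_rot: [[0.072, -0.997, -0.005], [-0.997, -0.072, 0.004], [-0.004, 0.004, -1.0]]
wrist_force: [-0.2, -0.5, -0.2]
gripper_width: 0.49
```

```bash
python3 -m inch '[{"jaw":255,"x":0.03,"y":-0.2,"z":-0.15,"ax":-0.02,"ay":-0.03,"az":-0.05},{"jaw":255,"x":0,"y":0,"z":-0.25,"ax":0,"ay":0,"az":0},{"jaw":255,"x":0,"y":0,"z":-0.25,"ax":0,"ay":0,"az":0},{"jaw":255,"x":0,"y":0,"z":-0.1,"ax":0,"ay":0,"az":0}]';python3 -m inch '[{"jaw":255,"x":0,"y":0,"z":0,"ax":0,"ay":0,"az":0}]'
```

```text
time_s: 15.95
tcp_pos: [0.6459, -0.274, 0.0461]
ee_rot: [[0.062, -0.998, 0.004], [-0.998, -0.062, 0.0], [0.0, -0.004, -1.0]]
wrist_force: [0.1, 0.4, -0.0]
gripper_width: 0.487
time_s: 16.08
tcp_pos: [0.6455, -0.274, 0.0451]
ee_rot: [[0.062, -0.998, 0.002], [-0.998, -0.062, 0.0], [-0.0, -0.002, -1.0]]
wrist_force: [0.5, 0.4, -1.2]
gripper_width: 0.486
```

```bash
python3 -m inch '[{"jaw":255,"x":0,"y":0,"z":-0.12,"ax":0,"ay":0,"az":0},{"jaw":255,"x":0,"y":0,"z":-0.08,"ax":0,"ay":0,"az":0}]';python3 -m inch '[{"jaw":255,"x":0,"y":0,"z":-0.03,"ax":0,"ay":0,"az":0}]';python3 -m inch '[{"jaw":255,"x":0,"y":0,"z":0,"ax":0,"ay":0,"az":0}]'
```

```text
time_s: 16.32
tcp_pos: [0.6462, -0.2741, 0.0333]
ee_rot: [[0.063, -0.998, 0.004], [-0.998, -0.063, -0.0], [0.0, -0.004, -1.0]]
wrist_force: [-0.1, 0.2, -0.4]
gripper_width: 0.489
time_s: 16.45
tcp_pos: [0.6462, -0.274, 0.0312]
ee_rot: [[0.063, -0.998, 0.004], [-0.998, -0.063, -0.0], [0.0, -0.004, -1.0]]
wrist_force: [0.5, 0.0, -0.9]
gripper_width: 0.488
time_s: 16.58
tcp_pos: [0.6462, -0.274, 0.0312]
ee_rot: [[0.063, -0.998, 0.004], [-0.998, -0.063, -0.0], [0.0, -0.004, -1.0]]
wrist_force: [-0.5, -0.2, -0.3]
gripper_width: 0.486
```

```bash
python3 -m inch '[{"jaw":255,"x":0,"y":0,"z":-0.02,"ax":0,"ay":0.02,"az":0}]';python3 -m inch '[{"jaw":80,"x":0,"y":0,"z":0,"ax":0,"ay":0,"az":0},{"jaw":60,"x":0,"y":0,"z":0,"ax":0,"ay":0,"az":0},{"jaw":60,"x":0,"y":0,"z":0,"ax":0,"ay":0,"az":0},{"jaw":60,"x":0,"y":0,"z":0,"ax":0,"ay":0,"az":0}]'
```

```text
time_s: 16.7
tcp_pos: [0.6464, -0.2741, 0.0303]
ee_rot: [[0.063, -0.998, 0.001], [-0.998, -0.063, -0.0], [0.0, -0.001, -1.0]]
wrist_force: [-0.4, 0.4, 0.8]
gripper_width: 0.488
time_s: 17.2
tcp_pos: [0.647, -0.2742, 0.0311]
ee_rot: [[0.063, -0.998, 0.002], [-0.998, -0.063, -0.001], [0.001, -0.002, -1.0]]
wrist_force: [-0.3, -0.1, 1.0]
gripper_width: 0.753
```

```bash
python3 -m inch '[{"jaw":60,"x":0,"y":0,"z":0.3,"ax":0,"ay":0,"az":0},{"jaw":30,"x":0,"y":0,"z":0.6,"ax":0,"ay":0,"az":0},{"jaw":0,"x":0,"y":0,"z":0.8,"ax":0,"ay":0,"az":0},{"jaw":0,"x":-0.2,"y":0.2,"z":0.8,"ax":0,"ay":0,"az":-0.1},{"jaw":0,"x":-0.6,"y":0.3,"z":0.5,"ax":0,"ay":0,"az":-0.1},{"jaw":0,"x":-0.7,"y":0.4,"z":0.1,"ax":0,"ay":0,"az":-0.1},{"jaw":0,"x":-0.7,"y":0.3,"z":0,"ax":0,"ay":0,"az":-0.1},{"jaw":0,"x":-0.6,"y":0.2,"z":0,"ax":0,"ay":0,"az":-0.1},{"jaw":0,"x":0,"y":0,"z":0,"ax":0,"ay":0,"az":0},{"jaw":0,"x":0,"y":0,"z":0,"ax":0,"ay":0,"az":0}]'
python3 - <<'E'
from h import *
s=st();p,im=shot('wrist','w9')
for c,q in blue(im,60,20000): print(c.round(1),q,wplane(p,*c,.104).round(4),(wplane(p,*c,.104)-s['tcp_pos']).round(4))
E
```

```text
time_s: 18.45
tcp_pos: [0.4756, -0.1893, 0.2364]
ee_rot: [[-0.026, -0.999, 0.021], [-1.0, 0.026, -0.006], [0.005, -0.021, -1.0]]
wrist_force: [-0.9, -0.3, 0.4]
gripper_width: 1.0
18.45 [ 0.4756 -0.1893  0.2364] yawY 178.54 zaxis [ 0.021 -0.006 -1.   ] F [-0.9  -0.34  0.42] w 1.0
[120.  107.2] [104  91  33  34 908] [ 0.6204 -0.2714  0.104 ] [ 0.1448 -0.0821 -0.1324]
[271.6 165.2] [256 149  32  34 851] [ 0.462  -0.2032  0.104 ] [-0.0136 -0.0139 -0.1324]
[134.6 199.1] [119 183  32  34 827] [ 0.614  -0.1695  0.104 ] [ 0.1384  0.0199 -0.1324]
[  6.5 216.2] [  0 192  22  47 518] [ 0.8446 -0.1437  0.104 ] [ 0.369   0.0456 -0.1324]
[  7.1 371.6] [  0 349  23  35 407] [1.1065 0.28   0.104 ] [ 0.6309  0.4693 -0.1324]
```

View pics/w9.png

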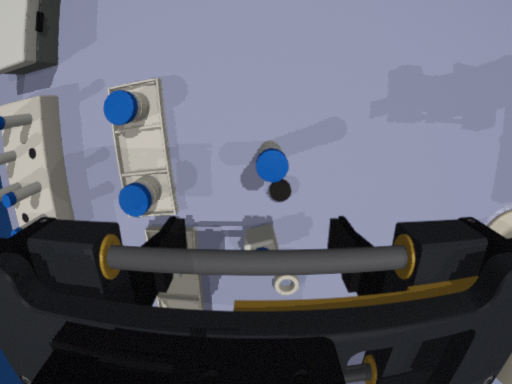

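The sorted jar stands in the far bay (120,107) beside home jar (135,199). The second tube is at (272,165). Approaching it.

```bash
python3 -m inch '[{"jaw":0,"x":-0.23,"y":-0.25,"z":-0.2,"ax":0.035,"ay":0.12,"az":0},{"jaw":0,"x":0,"y":0,"z":-0.4,"ax":0,"ay":0,"az":0},{"jaw":0,"x":0,"y":0,"z":-0.3,"ax":0,"ay":0,"az":0},{"jaw":0,"x":0,"y":0,"z":0,"ax":0,"ay":0,"az":0},{"jaw":0,"x":0,"y":0,"z":0,"ax":0,"ay":0,"az":0}]'
python3 - <<'E'
from h import *
s=st();p,im=shot('wrist','w10')
for c,q in blue(im,60,20000): print(c.round(1),q,wplane(p,*c,.104).round(4),(wplane(p,*c,.104)-s['tcp_pos']).round(4))
E
```

```text
time_s: 19.12
tcp_pos: [0.4667, -0.2068, 0.1817]
ee_rot: [[-0.026, -1.0, 0.001], [-1.0, 0.026, -0.001], [0.001, -0.001, -1.0]]
wrist_force: [0.0, 0.4, 0.7]
gripper_width: 1.003
19.12 [ 0.4667 -0.2068  0.1817] yawY 178.49 zaxis [ 0.001 -0.001 -1.   ] F [0.03 0.38 0.69] w 1.003
[ 88.7 125.2] [  71  106   37   40 1182] [ 0.6143 -0.2743  0.104 ] [ 0.1476 -0.0675 -0.0777]
[261.7 197. ] [ 243  177   38   41 1241] [ 0.4617 -0.2041  0.104 ] [-0.005   0.0026 -0.0777]
[113.3 221. ] [ 93 210  35  31 419] [ 0.602  -0.1831  0.104 ] [ 0.1353  0.0236 -0.0777]
[251.9 291.6] [240 282  24  18 353] [ 0.4732 -0.1075  0.104 ] [ 0.0065  0.0992 -0.0777]
[  7.1 371.5] [  0 349  23  35 408] [0.9601 0.1466 0.104 ] [ 0.4934  0.3533 -0.0777]
```

```bash
python3 -m inch '[{"jaw":0,"x":-0.08,"y":0.03,"z":-0.4,"ax":0,"ay":0,"az":0},{"jaw":0,"x":0,"y":0,"z":-0.5,"ax":0,"ay":0,"az":0},{"jaw":0,"x":0,"y":0,"z":-0.5,"ax":0,"ay":0,"az":0},{"jaw":0,"x":0,"y":0,"z":-0.3,"ax":0,"ay":0,"az":0},{"jaw":0,"x":0,"y":0,"z":0,"ax":0,"ay":0,"az":0}]'; python3 -m inch '[{"jaw":0,"x":0,"y":0,"z":0,"ax":0,"ay":0,"az":0}]'
```

```text
time_s: 19.8
tcp_pos: [0.4666, -0.2056, 0.082]
ee_rot: [[-0.025, -1.0, 0.013], [-1.0, 0.025, -0.003], [0.003, -0.013, -1.0]]
wrist_force: [-0.5, -0.7, 0.4]
gripper_width: 1.0
time_s: 19.92
tcp_pos: [0.4677, -0.2057, 0.0831]
ee_rot: [[-0.024, -1.0, 0.015], [-1.0, 0.024, -0.004], [0.004, -0.015, -1.0]]
wrist_force: [-0.2, -0.8, 0.2]
gripper_width: 0.999
```

```bash
python3 -m inch '[{"jaw":0,"x":-0.1,"y":0.02,"z":-0.2,"ax":0.02,"ay":0.09,"az":0},{"jaw":0,"x":0,"y":0,"z":-0.2,"ax":0,"ay":0,"az":0},{"jaw":0,"x":0,"y":0,"z":-0.1,"ax":0,"ay":0,"az":0}]'; python3 -m inch '[{"jaw":0,"x":0,"y":0,"z":0,"ax":0,"ay":0,"az":0}]'; python3 -m inch '[{"jaw":0,"x":0,"y":0,"z":0,"ax":0,"ay":0,"az":0}]'
```

```text
time_s: 20.3
tcp_pos: [0.4628, -0.2046, 0.0535]
ee_rot: [[-0.024, -1.0, 0.003], [-1.0, 0.024, -0.001], [0.001, -0.003, -1.0]]
wrist_force: [0.1, 0.4, -0.1]
gripper_width: 0.997
time_s: 20.42
tcp_pos: [0.4624, -0.2046, 0.0529]
ee_rot: [[-0.024, -1.0, 0.002], [-1.0, 0.024, -0.001], [0.001, -0.002, -1.0]]
wrist_force: [0.0, -0.4, 0.3]
gripper_width: 0.999
time_s: 20.55
tcp_pos: [0.4625, -0.2046, 0.0528]
ee_rot: [[-0.024, -1.0, 0.001], [-1.0, 0.024, -0.001], [0.001, -0.002, -1.0]]
wrist_force: [0.9, 0.6, -0.8]
gripper_width: 1.002
```

```bash
python3 -m inch '[{"jaw":255,"x":0,"y":0,"z":-0.02,"ax":0,"ay":0,"az":0},{"jaw":255,"x":0,"y":0,"z":0,"ax":0,"ay":0,"az":0},{"jaw":255,"x":0,"y":0,"z":0,"ax":0,"ay":0,"az":0},{"jaw":255,"x":0,"y":0,"z":0,"ax":0,"ay":0,"az":0},{"jaw":255,"x":0,"y":0,"z":0,"ax":0,"ay":0,"az":0}]';python3 -m inch '[{"jaw":255,"x":0,"y":0,"z":0,"ax":0,"ay":0,"az":0},{"jaw":255,"x":0,"y":0,"z":0,"ax":0,"ay":0,"az":0},{"jaw":255,"x":0,"y":0,"z":0,"ax":0,"ay":0,"az":0},{"jaw":255,"x":0,"y":0,"z":0,"ax":0,"ay":0,"az":0},{"jaw":255,"x":0,"y":0,"z":0,"ax":0,"ay":0,"az":0}]'
```

```text
time_s: 21.18
tcp_pos: [0.463, -0.2047, 0.0523]
ee_rot: [[-0.024, -1.0, 0.003], [-1.0, 0.024, -0.001], [0.001, -0.003, -1.0]]
wrist_force: [0.7, 0.2, 0.7]
gripper_width: 0.516
time_s: 21.8
tcp_pos: [0.463, -0.2047, 0.0523]
ee_rot: [[-0.024, -1.0, 0.003], [-1.0, 0.024, -0.001], [0.001, -0.003, -1.0]]
wrist_force: [0.1, 0.1, -0.8]
gripper_width: 0.379
```

```bash
python3 -m inch '[{"jaw":255,"x":0,"y":0,"z":0.3,"ax":0,"ay":0,"az":0},{"jaw":255,"x":0,"y":0,"z":0.5,"ax":0,"ay":0,"az":0},{"jaw":255,"x":0,"y":0,"z":0.7,"ax":0,"ay":0,"az":0},{"jaw":255,"x":0,"y":0.1,"z":0.6,"ax":0,"ay":0,"az":0},{"jaw":255,"x":0.1,"y":0.4,"z":0.2,"ax":0,"ay":0,"az":0},{"jaw":255,"x":0.3,"y":0.7,"z":0,"ax":0,"ay":0,"az":0},{"jaw":255,"x":0.3,"y":0.8,"z":0,"ax":0,"ay":0,"az":0},{"jaw":255,"x":0.3,"y":0.8,"z":0,"ax":0,"ay":0,"az":0},{"jaw":255,"x":0.4,"y":0.8,"z":0,"ax":0,"ay":0,"az":0},{"jaw":255,"x":0.4,"y":0.8,"z":0,"ax":0,"ay":0,"az":0},{"jaw":255,"x":0.4,"y":0.8,"z":0,"ax":0,"ay":0,"az":0},{"jaw":255,"x":0.2,"y":0.3,"z":0,"ax":0,"ay":0,"az":0}]'; python3 -m inch '[{"jaw":255,"x":0,"y":0,"z":0,"ax":0,"ay":0,"az":0},{"jaw":255,"x":0,"y":0,"z":0,"ax":0,"ay":0,"az":0}]'
```

```text
time_s: 23.3
tcp_pos: [0.6064, 0.1354, 0.1933]
ee_rot: [[-0.029, -1.0, 0.0], [-1.0, 0.029, 0.001], [-0.001, -0.0, -1.0]]
wrist_force: [-0.4, -2.0, -1.5]
gripper_width: 0.383
time_s: 23.55
tcp_pos: [0.6059, 0.1363, 0.1919]
ee_rot: [[-0.028, -1.0, -0.002], [-1.0, 0.028, 0.0], [-0.0, 0.002, -1.0]]
wrist_force: [-0.1, -0.8, -0.9]
gripper_width: 0.379
```

```bash
python3 -m inch '[{"jaw":255,"x":0.2,"y":0.38,"z":0,"ax":0,"ay":0,"az":0},{"jaw":255,"x":0,"y":0,"z":-0.3,"ax":0,"ay":0,"az":0},{"jaw":255,"x":0,"y":0,"z":-0.4,"ax":0,"ay":0,"az":0},{"jaw":255,"x":0,"y":0,"z":-0.3,"ax":0,"ay":0,"az":0},{"jaw":255,"x":0,"y":0,"z":0,"ax":0,"ay":0,"az":0}]'
python3 - <<'E'
from h import *
s=st();p,im=shot('wrist','w11')
E
```

```text
time_s: 24.18
tcp_pos: [0.6158, 0.1534, 0.1321]
ee_rot: [[-0.034, -0.999, -0.002], [-0.999, 0.034, 0.0], [-0.0, 0.002, -1.0]]
wrist_force: [-0.7, 0.4, -0.5]
gripper_width: 0.378
24.18 [0.6158 0.1534 0.1321] yawY 178.03 zaxis [-0.002  0.    -1.   ] F [-0.72  0.41 -0.49] w 0.378
```

View pics/w11.png

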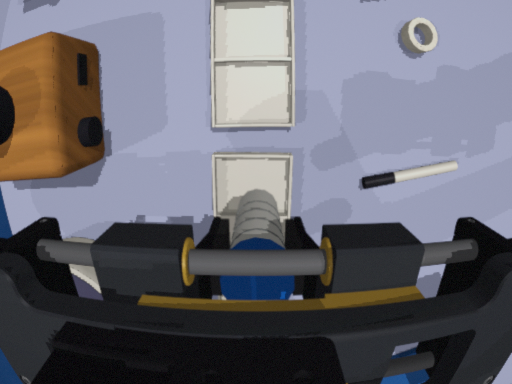

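```bash
python3 - <<'E'
from h import *
p=dict(np.load('pics/w11.npz'))
for u,v in [(213,156),(292,155),(212,127),(295,126),(214,60),(294,60)]: print((u,v),wplane(p,u,v,.016)[:2].round(4))
E
python3 -m inch '[{"jaw":255,"x":0.05,"y":0.11,"z":-0.3,"ax":0,"ay":0,"az":0},{"jaw":255,"x":0,"y":0,"z":-0.3,"ax":0,"ay":0,"az":0},{"jaw":255,"x":0,"y":0,"z":-0.2,"ax":0,"ay":0,"az":0},{"jaw":255,"x":0,"y":0,"z":-0.1,"ax":0,"ay":0,"az":0},{"jaw":255,"x":0,"y":0,"z":0,"ax":0,"ay":0,"az":0}]'; python3 -m inch '[{"jaw":255,"x":0,"y":0,"z":0,"ax":0,"ay":0,"az":0}]'
```

```text
(213, 156) [0.6552 0.126 ]
(292, 155) [0.5802 0.1278]
(212, 127) [0.6545 0.0984]
(295, 126) [0.5769 0.1002]
(214, 60) [0.6498 0.0353]
(294, 60) [0.5762 0.038 ]
time_s: 24.85
tcp_pos: [0.6212, 0.161, 0.0788]
ee_rot: [[-0.035, -0.999, 0.004], [-0.999, 0.035, 0.003], [-0.003, -0.004, -1.0]]
wrist_force: [0.5, 0.1, -0.6]
gripper_width: 0.38
time_s: 24.98
tcp_pos: [0.6216, 0.1612, 0.0792]
ee_rot: [[-0.035, -0.999, 0.005], [-0.999, 0.035, 0.004], [-0.004, -0.005, -1.0]]
wrist_force: [-0.2, -0.1, -0.7]
gripper_width: 0.378
```

```bash
python3 -m inch '[{"jaw":255,"x":-0.05,"y":-0.02,"z":-0.1,"ax":-0.02,"ay":0.03,"az":0},{"jaw":255,"x":0,"y":0,"z":-0.1,"ax":0,"ay":0,"az":0},{"jaw":255,"x":0,"y":0,"z":-0.1,"ax":0,"ay":0,"az":0}]'; python3 -m inch '[{"jaw":255,"x":0,"y":0,"z":-0.04,"ax":0,"ay":0,"az":0}]'; python3 -m inch '[{"jaw":255,"x":0,"y":0,"z":0,"ax":0,"ay":0,"az":0}]'
```

```text
time_s: 25.35
tcp_pos: [0.6191, 0.1603, 0.0617]
ee_rot: [[-0.035, -0.999, 0.002], [-0.999, 0.035, 0.001], [-0.001, -0.002, -1.0]]
wrist_force: [0.0, -0.4, 0.1]
gripper_width: 0.377
time_s: 25.48
tcp_pos: [0.6188, 0.1601, 0.0586]
ee_rot: [[-0.035, -0.999, 0.001], [-0.999, 0.035, 0.001], [-0.001, -0.001, -1.0]]
wrist_force: [0.6, -0.1, -0.3]
gripper_width: 0.378
time_s: 25.6
tcp_pos: [0.6187, 0.16, 0.0582]
ee_rot: [[-0.035, -0.999, 0.001], [-0.999, 0.035, 0.0], [-0.001, -0.001, -1.0]]
wrist_force: [1.3, -0.3, -0.8]
gripper_width: 0.381
```

```bash
python3 -m inch '[{"jaw":255,"x":0,"y":0,"z":-0.035,"ax":0,"ay":0,"az":0}]'; python3 -m inch '[{"jaw":255,"x":0,"y":0,"z":-0.02,"ax":0,"ay":0,"az":0}]'; python3 -m inch '[{"jaw":255,"x":0,"y":0,"z":0,"ax":0,"ay":0,"az":0}]'
```

```text
time_s: 25.72
tcp_pos: [0.619, 0.1601, 0.0563]
ee_rot: [[-0.034, -0.999, 0.002], [-0.999, 0.034, 0.001], [-0.001, -0.002, -1.0]]
wrist_force: [-0.0, -0.5, -0.3]
gripper_width: 0.379
time_s: 25.85
tcp_pos: [0.619, 0.1602, 0.0554]
ee_rot: [[-0.034, -0.999, 0.002], [-0.999, 0.034, 0.001], [-0.001, -0.002, -1.0]]
wrist_force: [-2.9, -0.1, 4.5]
gripper_width: 0.382
time_s: 25.98
tcp_pos: [0.6191, 0.1602, 0.0555]
ee_rot: [[-0.034, -0.999, 0.002], [-0.999, 0.034, 0.001], [-0.001, -0.002, -1.0]]
wrist_force: [0.0, 1.2, -0.8]
gripper_width: 0.382
```

Contact at the expected height, so I release, rise and go to the bottle.

```bash
python3 -m inch '[{"jaw":60,"x":0,"y":0,"z":0,"ax":0,"ay":0,"az":0},{"jaw":60,"x":0,"y":0,"z":0,"ax":0,"ay":0,"az":0},{"jaw":60,"x":0,"y":0,"z":0,"ax":0,"ay":0,"az":0},{"jaw":60,"x":0,"y":0,"z":0,"ax":0,"ay":0,"az":0}]'; python3 -m inch '[{"jaw":60,"x":0,"y":0,"z":0.3,"ax":0,"ay":0,"az":0},{"jaw":30,"x":0,"y":0,"z":0.6,"ax":0,"ay":0,"az":0},{"jaw":0,"x":0,"y":0,"z":0.8,"ax":0,"ay":0,"az":0},{"jaw":0,"x":-0.1,"y":-0.2,"z":0.7,"ax":0,"ay":0,"az":0},{"jaw":0,"x":-0.4,"y":-0.6,"z":0.2,"ax":0,"ay":0,"az":0},{"jaw":0,"x":-0.5,"y":-0.7,"z":0,"ax":0,"ay":0,"az":0},{"jaw":0,"x":-0.5,"y":-0.7,"z":0,"ax":0,"ay":0,"az":0},{"jaw":0,"x":-0.5,"y":-0.7,"z":0,"ax":0,"ay":0,"az":0},{"jaw":0,"x":-0.3,"y":-0.5,"z":0,"ax":0,"ay":0,"az":0},{"jaw":0,"x":0,"y":0,"z":0,"ax":0,"ay":0,"az":0},{"jaw":0,"x":0,"y":0,"z":0,"ax":0,"ay":0,"az":0}]'
python3 - <<'E'
from h import *
s=st();p,im=shot('wrist','w12')
for c,q in blue(im,60,20000): print(c.round(1),q,wplane(p,*c,.071).round(4))
E
```

```text
time_s: 26.48
tcp_pos: [0.6195, 0.1604, 0.0557]
ee_rot: [[-0.034, -0.999, 0.003], [-0.999, 0.034, 0.001], [-0.001, -0.003, -1.0]]
wrist_force: [-0.4, -0.1, -0.6]
gripper_width: 0.723
time_s: 27.85
tcp_pos: [0.479, -0.049, 0.2319]
ee_rot: [[-0.031, -0.999, 0.025], [-0.999, 0.031, 0.004], [-0.005, -0.024, -1.0]]
wrist_force: [0.2, -0.0, 0.4]
gripper_width: 1.002
27.85 [ 0.479  -0.049   0.2319] yawY 178.2 zaxis [ 0.025  0.004 -1.   ] F [ 0.19 -0.01  0.45] w 1.002
[118.3   6. ] [103   0  33  16 398] [ 0.638  -0.2558  0.071 ]
[125.   88.9] [108  72  35  35 953] [ 0.6302 -0.1519  0.071 ]
[262.2 147.8] [251 136  24  25 449] [ 0.4751 -0.0752  0.071 ]
[150.1 166.2] [139 155  23  24 425] [ 0.6061 -0.0592  0.071 ]
[  1.4 196. ] [  0 180   6  27  83] [ 0.8881 -0.026   0.071 ]
[  7.1 371.6] [  0 349  23  35 406] [1.1922 0.4849 0.071 ]
```

View pics/w12.png

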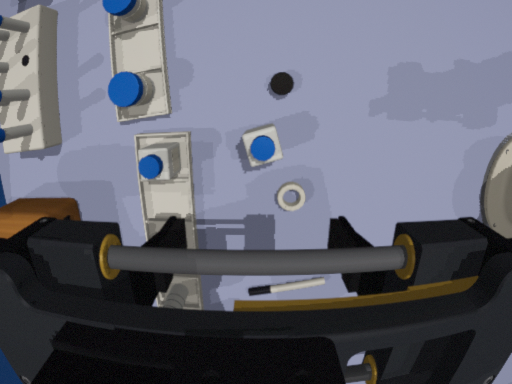

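Run:
```python
from h import *
p=dict(np.load('pics/w12.npz'));im=cv2.imread('pics/w12.png')
cv2.imwrite('pics/w12c.png',cv2.resize(im[110:215,220:320],None,fx=5.5,fy=5.5,interpolation=cv2.INTER_CUBIC))
hsv=cv2.cvtColor(im,cv2.COLOR_BGR2HSV)
m=cv2.inRange(hsv,(10,5,120),(40,120,255)); b=cv2.inRange(hsv,(105,150,60),(125,255,255))
m=m|b; n,l,s,c=cv2.connectedComponentsWithStats(m); i=l[135,262] or l[148,262]
print(s[i],c[i]); cn=cv2.findContours((l==i).astype(np.uint8),0,2)[0][0]
r=cv2.minAreaRect(cn);print(r)
B=np.array([wplane(p,*q,.056)[:2] for q in cv2.boxPoints(r)]);print(B.round(4));e=np.roll(B,-1,0)-B;print(np.degrees(np.arctan2(e[:,1],e[:,0])).round(1),np.linalg.norm(e,axis=1).round(4))
print('ring',wplane(p,292,197,.008).round(3))
```

```text
[251 136  24  25 449] [262.23385301 147.844098  ]
((262.2500305175781, 147.75001525878906), (22.62741470336914, 23.33452033996582), 45.0)
[[ 0.4939 -0.0733]
 [ 0.4745 -0.0917]
 [ 0.4567 -0.0729]
 [ 0.4761 -0.0541]]
[-136.5  133.3   44.2  -47.2] [0.0267 0.0259 0.027  0.0262]
ring [0.437 0.003 0.008]
```

View pics/w12c.png

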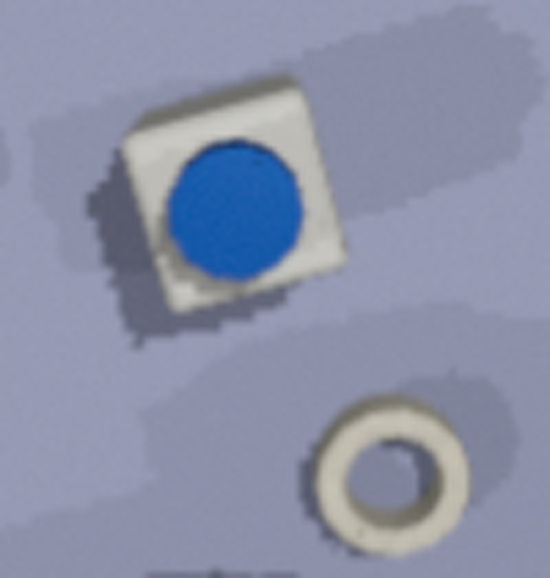

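Run:
```python
from h import *
p=dict(np.load('pics/w12.npz'))
B=np.array([wplane(p,220+u/5.5-.4,110+v/5.5-.4,.056)[:2] for u,v in [(122,145),(298,90),(345,258),(175,312)]]);print(B.round(4),B.mean(0));e=np.roll(B,-1,0)-B;print(np.degrees(np.arctan2(e[:,1],e[:,0])).round(1),np.linalg.norm(e,axis=1).round(4))
```

```text
[[ 0.4981 -0.0874]
 [ 0.4616 -0.0977]
 [ 0.4525 -0.0624]
 [ 0.4884 -0.0517]] [ 0.47516305 -0.07479124]
[-164.1  104.4   16.5  -74.8] [0.038  0.0365 0.0375 0.037 ]
```

```bash
python3 -m inch '[{"jaw":0,"x":-0.07,"y":-0.3,"z":-0.2,"ax":-0.02,"ay":0.14,"az":0.6},{"jaw":0,"x":0,"y":-0.14,"z":-0.4,"ax":0,"ay":0,"az":0.6},{"jaw":0,"x":0,"y":0,"z":-0.5,"ax":0,"ay":0,"az":0.6},{"jaw":0,"x":0,"y":0,"z":-0.4,"ax":0,"ay":0,"az":0},{"jaw":0,"x":0,"y":0,"z":0,"ax":0,"ay":0,"az":0},{"jaw":0,"x":0,"y":0,"z":0,"ax":0,"ay":0,"az":0}]'
python3 - <<'E'
from h import *
s=st();p,im=shot('wrist','w13')
for c,q in blue(im,60,20000): print(c.round(1),q,wplane(p,*c,.071).round(4),(wplane(p,*c,.071)-s['tcp_pos']).round(4))
E
```

```text
time_s: 28.65
tcp_pos: [0.4805, -0.0713, 0.1413]
ee_rot: [[0.298, -0.955, 0.003], [-0.955, -0.298, 0.002], [-0.001, -0.004, -1.0]]
wrist_force: [-0.8, 0.3, 0.7]
gripper_width: 1.003
28.65 [ 0.4805 -0.0713  0.1413] yawY -162.69 zaxis [ 0.003  0.002 -1.   ] F [-0.82  0.31  0.74] w 1.003
[113.9  54.6] [  91   31   47   47 1755] [ 0.6291 -0.1525  0.071 ] [ 0.1486 -0.0812 -0.0703]
[113.5 166.3] [ 98 151  32  32 784] [ 0.6059 -0.0599  0.071 ] [ 0.1254  0.0114 -0.0703]
[263.4 192.7] [248 176  32  34 856] [ 0.4758 -0.0761  0.071 ] [-0.0047 -0.0047 -0.0703]
```

View pics/w13.png

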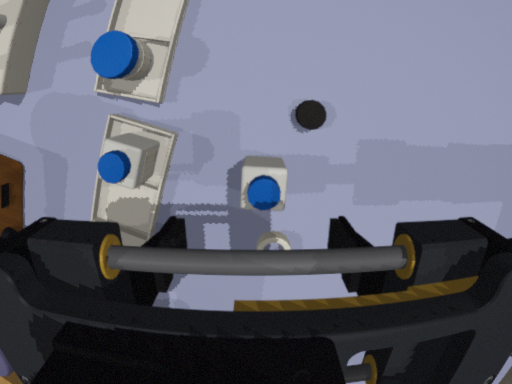

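```bash
python3 -m inch '[{"jaw":0,"x":-0.09,"y":-0.07,"z":-0.2,"ax":-0.01,"ay":0.02,"az":-0.1},{"jaw":0,"x":0,"y":0,"z":-0.4,"ax":0,"ay":0,"az":0},{"jaw":0,"x":0,"y":0,"z":-0.4,"ax":0,"ay":0,"az":0},{"jaw":0,"x":0,"y":0,"z":-0.3,"ax":0,"ay":0,"az":0},{"jaw":0,"x":0,"y":0,"z":0,"ax":0,"ay":0,"az":0}]'; python3 -m inch '[{"jaw":0,"x":0,"y":0,"z":0,"ax":0,"ay":0,"az":0}]'
```

```text
time_s: 29.32
tcp_pos: [0.4751, -0.0759, 0.0628]
ee_rot: [[0.277, -0.961, 0.005], [-0.961, -0.277, 0.001], [0.0, -0.005, -1.0]]
wrist_force: [-0.2, -0.5, -0.4]
gripper_width: 0.997
time_s: 29.45
tcp_pos: [0.4755, -0.076, 0.0634]
ee_rot: [[0.277, -0.961, 0.006], [-0.961, -0.277, 0.001], [0.001, -0.006, -1.0]]
wrist_force: [0.1, 0.1, 1.1]
gripper_width: 1.0
```

```bash
python3 -m inch '[{"jaw":0,"x":0,"y":0,"z":-0.2,"ax":0,"ay":0.04,"az":0},{"jaw":0,"x":0,"y":0,"z":-0.25,"ax":0,"ay":0,"az":0},{"jaw":0,"x":0,"y":0,"z":-0.2,"ax":0,"ay":0,"az":0},{"jaw":0,"x":0,"y":0,"z":0,"ax":0,"ay":0,"az":0}]'; python3 -m inch '[{"jaw":0,"x":0,"y":0,"z":0,"ax":0,"ay":0,"az":0}]'
```

```text
time_s: 29.95
tcp_pos: [0.477, -0.0759, 0.0241]
ee_rot: [[0.277, -0.961, 0.003], [-0.961, -0.277, 0.002], [-0.001, -0.004, -1.0]]
wrist_force: [-0.4, 0.8, -0.7]
gripper_width: 1.001
time_s: 30.08
tcp_pos: [0.4772, -0.0758, 0.0243]
ee_rot: [[0.277, -0.961, 0.004], [-0.961, -0.277, 0.002], [-0.001, -0.004, -1.0]]
wrist_force: [-0.2, -0.1, 0.2]
gripper_width: 1.002
```

```bash
python3 -m inch '[{"jaw":255,"x":-0.02,"y":0,"z":0.02,"ax":-0.01,"ay":0.02,"az":0},{"jaw":255,"x":0,"y":0,"z":0,"ax":0,"ay":0,"az":0},{"jaw":255,"x":0,"y":0,"z":0,"ax":0,"ay":0,"az":0},{"jaw":255,"x":0,"y":0,"z":0,"ax":0,"ay":0,"az":0}]';python3 -m inch '[{"jaw":255,"x":0,"y":0,"z":0,"ax":0,"ay":0,"az":0},{"jaw":255,"x":0,"y":0,"z":0,"ax":0,"ay":0,"az":0},{"jaw":255,"x":0,"y":0,"z":0,"ax":0,"ay":0,"az":0},{"jaw":255,"x":0,"y":0,"z":0,"ax":0,"ay":0,"az":0}]'
```

```text
time_s: 30.58
tcp_pos: [0.4769, -0.0757, 0.0267]
ee_rot: [[0.277, -0.961, 0.003], [-0.961, -0.277, 0.0], [0.0, -0.003, -1.0]]
wrist_force: [-0.0, 0.6, -0.2]
gripper_width: 0.634
time_s: 31.08
tcp_pos: [0.4768, -0.0757, 0.0268]
ee_rot: [[0.277, -0.961, 0.003], [-0.961, -0.277, 0.0], [0.0, -0.003, -1.0]]
wrist_force: [0.2, 0.5, 0.5]
gripper_width: 0.458
```

```bash
python3 -m inch '[{"jaw":255,"x":0,"y":0,"z":0.3,"ax":0,"ay":0,"az":0},{"jaw":255,"x":0,"y":0,"z":0.5,"ax":0,"ay":0,"az":0},{"jaw":255,"x":0,"y":0,"z":0.6,"ax":0,"ay":0,"az":-0.2},{"jaw":255,"x":0.1,"y":0.1,"z":0.5,"ax":0,"ay":0,"az":-0.3},{"jaw":255,"x":0.3,"y":0.4,"z":0.1,"ax":0,"ay":0,"az":-0.4},{"jaw":255,"x":0.5,"y":0.6,"z":0,"ax":0,"ay":0,"az":-0.4},{"jaw":255,"x":0.6,"y":0.6,"z":0,"ax":0,"ay":0,"az":-0.3},{"jaw":255,"x":0.5,"y":0.5,"z":0,"ax":0,"ay":0,"az":-0.1},{"jaw":255,"x":0.3,"y":0.2,"z":0,"ax":0,"ay":0,"az":0},{"jaw":255,"x":0,"y":0,"z":0,"ax":0,"ay":0,"az":0},{"jaw":255,"x":0,"y":0,"z":0,"ax":0,"ay":0,"az":0}]'
python3 - <<'E'
from h import *
s=st();p,im=shot('wrist','w14')
E
```

```text
time_s: 32.45
tcp_pos: [0.6129, 0.0723, 0.1465]
ee_rot: [[-0.03, -1.0, -0.007], [-1.0, 0.03, 0.003], [-0.002, 0.007, -1.0]]
wrist_force: [-0.2, 0.0, -1.1]
gripper_width: 0.464
32.45 [0.6129 0.0723 0.1465] yawY 178.29 zaxis [-0.007  0.003 -1.   ] F [-0.23  0.02 -1.06] w 0.464
```

View pics/w14.png

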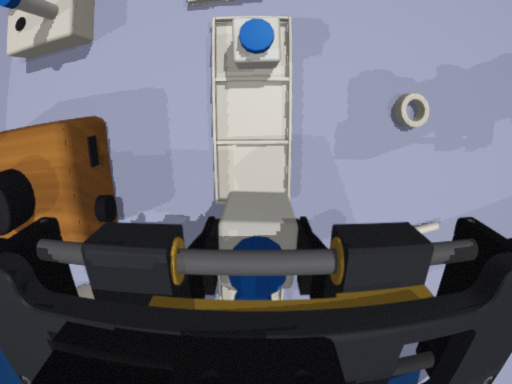

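```bash
python3 - <<'E'
from h import *
p=dict(np.load('pics/w14.npz'))
for u,v in [(212,17),(291,17),(215,81),(290,80),(215,142),(290,139),(217,200)]: print((u,v),wplane(p,u,v,.016)[:2].round(4))
E
python3 -m inch '[{"jaw":255,"x":0.03,"y":-0.1,"z":-0.3,"ax":-0.02,"ay":-0.04,"az":0.05},{"jaw":255,"x":0,"y":0,"z":-0.4,"ax":0,"ay":0,"az":0},{"jaw":255,"x":0,"y":0,"z":-0.4,"ax":0,"ay":0,"az":0},{"jaw":255,"x":0,"y":0,"z":-0.2,"ax":0,"ay":0,"az":0},{"jaw":255,"x":0,"y":0,"z":0,"ax":0,"ay":0,"az":0}]'; python3 -m inch '[{"jaw":255,"x":0,"y":0,"z":0,"ax":0,"ay":0,"az":0}]'
```

```text
(212, 17) [ 0.6496 -0.0924]
(291, 17) [ 0.5727 -0.0897]
(215, 81) [ 0.6484 -0.0266]
(290, 80) [ 0.5758 -0.0252]
(215, 142) [0.6511 0.0337]
(290, 139) [0.5769 0.0331]
(217, 200) [0.6529 0.0941]
time_s: 33.12
tcp_pos: [0.612, 0.0626, 0.069]
ee_rot: [[-0.024, -1.0, 0.002], [-1.0, 0.024, -0.0], [0.0, -0.002, -1.0]]
wrist_force: [0.1, 0.4, -0.2]
gripper_width: 0.46
time_s: 33.25
tcp_pos: [0.6125, 0.0625, 0.07]
ee_rot: [[-0.024, -1.0, 0.003], [-1.0, 0.024, -0.0], [-0.0, -0.003, -1.0]]
wrist_force: [0.9, -0.7, 0.5]
gripper_width: 0.458
```

```bash
python3 -m inch '[{"jaw":255,"x":0.02,"y":0.035,"z":-0.15,"ax":0,"ay":0.02,"az":0},{"jaw":255,"x":0,"y":0,"z":-0.2,"ax":0,"ay":0,"az":0},{"jaw":255,"x":0,"y":0,"z":-0.15,"ax":0,"ay":0,"az":0},{"jaw":255,"x":0,"y":0,"z":-0.05,"ax":0,"ay":0,"az":0}]'; python3 -m inch '[{"jaw":255,"x":0,"y":0,"z":0,"ax":0,"ay":0,"az":0}]'
```

```text
time_s: 33.75
tcp_pos: [0.6147, 0.0652, 0.0364]
ee_rot: [[-0.024, -1.0, 0.003], [-1.0, 0.024, 0.001], [-0.001, -0.003, -1.0]]
wrist_force: [0.1, -0.7, -0.8]
gripper_width: 0.461
time_s: 33.88
tcp_pos: [0.6145, 0.0651, 0.0359]
ee_rot: [[-0.024, -1.0, 0.002], [-1.0, 0.024, 0.001], [-0.001, -0.002, -1.0]]
wrist_force: [0.4, 0.9, -0.1]
gripper_width: 0.463
```

```bash
python3 -m inch '[{"jaw":255,"x":0,"y":0,"z":-0.06,"ax":0,"ay":0,"az":0}]'; python3 -m inch '[{"jaw":255,"x":0,"y":0,"z":-0.03,"ax":0,"ay":0,"az":0}]'; python3 -m inch '[{"jaw":255,"x":0,"y":0,"z":0,"ax":0,"ay":0,"az":0}]'
```

```text
time_s: 34.0
tcp_pos: [0.6149, 0.0652, 0.0326]
ee_rot: [[-0.024, -1.0, 0.003], [-1.0, 0.024, 0.001], [-0.001, -0.003, -1.0]]
wrist_force: [-0.1, -0.0, -1.1]
gripper_width: 0.458
time_s: 34.12
tcp_pos: [0.6149, 0.0652, 0.0306]
ee_rot: [[-0.024, -1.0, 0.003], [-1.0, 0.024, 0.001], [-0.001, -0.003, -1.0]]
wrist_force: [0.5, -0.1, -1.4]
gripper_width: 0.458
time_s: 34.25
tcp_pos: [0.6149, 0.0652, 0.0306]
ee_rot: [[-0.024, -1.0, 0.003], [-1.0, 0.024, 0.001], [-0.001, -0.003, -1.0]]
wrist_force: [0.1, 0.7, -0.0]
gripper_width: 0.457
```

```bash
python3 -m inch '[{"jaw":255,"x":0,"y":0,"z":-0.02,"ax":0,"ay":0,"az":0}]'; python3 -m inch '[{"jaw":80,"x":0,"y":0,"z":0,"ax":0,"ay":0,"az":0},{"jaw":60,"x":0,"y":0,"z":0,"ax":0,"ay":0,"az":0},{"jaw":60,"x":0,"y":0,"z":0,"ax":0,"ay":0,"az":0},{"jaw":60,"x":0,"y":0,"z":0,"ax":0,"ay":0,"az":0}]'
```

```text
time_s: 34.38
tcp_pos: [0.6151, 0.0653, 0.0298]
ee_rot: [[-0.024, -1.0, 0.003], [-1.0, 0.024, 0.001], [-0.001, -0.003, -1.0]]
wrist_force: [-1.9, 0.5, 5.9]
gripper_width: 0.459
time_s: 34.88
tcp_pos: [0.6158, 0.0654, 0.0306]
ee_rot: [[-0.023, -1.0, 0.005], [-1.0, 0.023, 0.001], [-0.002, -0.005, -1.0]]
wrist_force: [-0.1, -0.1, -0.7]
gripper_width: 0.748
```

```bash
python3 -m inch '[{"jaw":60,"x":0,"y":0,"z":0.3,"ax":0,"ay":0,"az":0},{"jaw":60,"x":0,"y":0,"z":0.6,"ax":0,"ay":0,"az":0},{"jaw":60,"x":0,"y":0,"z":0.8,"ax":0,"ay":0,"az":0},{"jaw":60,"x":0,"y":0,"z":0.8,"ax":0,"ay":0,"az":0},{"jaw":60,"x":-0.4,"y":0,"z":0.6,"ax":0,"ay":0,"az":0},{"jaw":60,"x":-0.8,"y":0,"z":0.4,"ax":0,"ay":0,"az":0},{"jaw":60,"x":-0.8,"y":0,"z":0,"ax":0,"ay":0,"az":0},{"jaw":60,"x":-0.4,"y":0,"z":0,"ax":0,"ay":0,"az":0},{"jaw":60,"x":0,"y":0,"z":0,"ax":0,"ay":0,"az":0}]'
python3 - <<'E'
from h import *
s=st();p,a=shot('scene','s9');q,b=shot('side','d9')
cv2.imwrite('pics/sd9.png',np.hstack([cv2.resize(a[130:340,140:360,::-1],(400,382)),cv2.resize(b[90:340,140:440,::-1],(400,333))[:382] if 0 else cv2.resize(b[90:340,140:440,::-1],(400,382))]))
A=blue(a);B=blue(b)
for c,_ in A:
  for d,_ in B:
    P,e=tri(p,c,q,d)
    if e<0.006 and 0.03<P[2]<0.12: print(c.round(),d.round(),P.round(4),round(e,4))
E
```

```text
time_s: 36.0
tcp_pos: [0.4683, 0.0644, 0.2589]
ee_rot: [[-0.023, -1.0, 0.02], [-1.0, 0.023, 0.006], [-0.006, -0.02, -1.0]]
wrist_force: [0.9, 0.1, -0.1]
gripper_width: 0.765
36.0 [0.4683 0.0644 0.2589] yawY 178.7 zaxis [ 0.02   0.006 -1.   ] F [ 0.85  0.1  -0.1 ] w 0.765
[175. 145.] [403. 277.] [ 0.6453 -0.2761  0.057 ] 0.0028
[198. 170.] [351. 234.] [ 0.6379 -0.1567  0.0565] 0.0022
[251. 220.] [271. 167.] [0.6133 0.0638 0.0685] 0.0009
[287. 261.] [233. 118.] [0.6213 0.2203 0.0994] 0.0039
```

View pics/sd9.png

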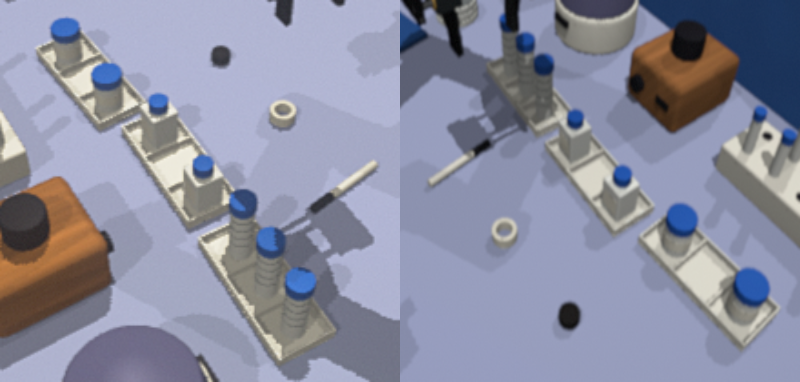

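Both views show the three tubes, two bottles and two jars upright, each alone in its bay, and the gripper clear. Handing in.

```bash
python3 -m inch '[{"jaw":60,"x":0,"y":0,"z":0.1,"ax":0,"ay":0,"az":0},{"jaw":60,"x":0,"y":0,"z":0,"ax":0,"ay":0,"az":0}]'; python3 -c "
from station import finish_job; print(finish_job())"
```

```text
time_s: 36.35
tcp_pos: [0.4715, 0.0648, 0.2645]
ee_rot: [[-0.024, -1.0, 0.02], [-1.0, 0.024, 0.005], [-0.005, -0.02, -1.0]]
wrist_force: [0.3, -0.2, 0.0]
gripper_width: 0.76
the job is handed in; nothing more can be done
None
```

All four loose containers are in empty bays of their own trays, and I handed the job in at about 36 s; `finish_job` gave no verdict.

| Container | Tray | Bay (y) |
|---|---|---|
| One loose tube | tray_tubes | +61 mm |
| Other loose tube | tray_tubes | −61 mm |
| Jar | tray_jars | −61 mm |
| Bottle | tray_bottles | +61 mm |

- **First tube:** the first grasp was about 10 mm off because the arm crept while the fingers closed. I reopened, corrected and re-gripped, and the tube stayed upright.
- **Set-downs:** each container was lowered to the expected floor height before release. The wrist showed a small contact force of about 2 to 6 N for both tubes and the bottle. The jar's reading (0.8 N) was within noise, so its contact was judged by height.
- **Final pictures:** the scene and side views showed all seven containers upright, one to a bay, with the gripper clear.
- **Positions checked by triangulation:** the placed jar and bottle are within a few mm of their bay centres, and the jar's lid is level with the home jar's. The home jar and home tube have not moved, within about 2 mm.
- **Not confirmed by numbers:** the two placed tubes and the home bottle were checked only by eye in the final pictures. During setup, the fixed cameras disagreed by about 7 mm on tray position, so I placed from the wrist camera's view.

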